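Let the ratchet tipper back to pour out the capacitors

TASK

First stand the blue tray on its yellow outline under the lip of the tote. Then flick the red pawl off the ratchet wheel and ease the drum gently back to its stop, so that the orange capacitors roll into the tray while the motors stay in the rear bay. Finally flick the pawl back on to the wheel, let go, and leave the motor base, flask and glue bottle where they stand.

Things in the scene. Friction and masses are not known exactly. Their poses are not given: they have to be found in the camera images.
- tray: the loose blue catch tray: open box 120 (x) by 150 (y) by 50 mm high, walls 8 mm thick, inner floor 8 mm up, 0.16 to 0.28 kg; origin at the centre of its underside. It can be carried by pinching any wall. It starts left or right of the tipper, turned up to 35 degrees.
- tray_mid (a point): centre of the tray, half-way up its 50 mm, axes as the tray.
- catch_spot (a point): centre, on the table, of the yellow outline (136 by 166 mm) where the tray belongs, its 120 mm side along x. Axes of the whole tipper, fixed to the table: x from the robot's side to under the tote, y from console to tote, z up. The tote's lip is at x +55 mm, 95 mm up; its two stand posts, 12 mm thick, 105 mm high, begin at x +70 (their bearing arms, 86 to 108 mm up, at x +47), y -64 and +64 mm; the winch console lies beyond y -130 mm.
- drum_axis (a point): on the drum's axis, at the sloping aluminium face of the console. Fixed axes: z square out of the face, y up the slope (30 degrees, rising toward the tote), x level along it. The face spans x -125 to 65, y -105 to 65 mm, the wheel (84 mm across) is 5 to 17, the crank arm 20 to 28 mm off it. 95 mm high; an LED bar (x -50 to 90) 16 mm wide is 172 to 187 mm above it and 72 mm (level) toward the tote.
- drum (a joint): turn of the drum, rad: 0 = wound up, tote level (start); 2.6 = let back to its stop. Grows clockwise seen facing the wheel. At q the knob is on a circle of 45 mm radius, at 150 degrees - q from x of drum_axis (counted toward y): it goes over the upper side. The tote turns half as far. A spring helps; a brake holds it where it is left; up to 12 N at the knob. Cannot go back with the pawl on.
- crank_knob (a point): middle of the black crank knob: a freely spinning grip 18 mm in diameter and 46 mm long, square to the sloping face (29 to 75 mm off it; this point 52 mm off). The light bar over the upper edge of the face hinders an upright gripper: lean the tool square to the face.
- pawl (a joint): turn of the red pawl, rad: 0 = fully in the teeth (up to 0.2 when it lies on a tooth), 0.7 = fully off, at its stop. An over-centre spring pushes it on to the wheel below 0.35 and holds it off above; 2 to 3 N at the tab. It grows clockwise as seen facing the wheel.
- pawl_tab (a point): on the red tab on the pawl's tail: a pin 12 mm in diameter square to the sloping face, free from 15 to 55 mm off the face, this point 40 mm off it. The pawl's pivot is at x -55, y -50 mm in the axes of drum_axis; the tab is 43 mm from it, at x -97, y -59 with the pawl on and x -93, y -30 with it fully off.
- tote_floor (a point): on the mint green tote's floor, at the middle of its front edge, the tipping axis; axes turn with the tote (x backward, y along the edge, z out of the floor). Tote 125 (x) by 110 by 50 mm, walls 4 mm: front bay x 4 to 58 mm behind a lip 4 mm high, dividing wall at 60, rear bay 62 to 121 mm. Fully tipped it stands 225 mm above the table.
- orange0_mid (a point): centre of an orange capacitor, a cylinder 24 mm in diameter and 42 mm long, 25 g, lying in the front bay; they start to roll out over the lip when the tote is tipped about 50 degrees.
- orange1_mid (a point): centre of an orange capacitor, a cylinder 24 mm in diameter and 42 mm long, 25 g, lying in the front bay; they start to roll out over the lip when the tote is tipped about 50 degrees.
- orange2_mid (a point): centre of an orange capacitor, a cylinder 24 mm in diameter and 42 mm long, 25 g, lying in the front bay; they start to roll out over the lip when the tote is tipped about 50 degrees.
- orange3_mid (a point): centre of an orange capacitor, a cylinder 24 mm in diameter and 42 mm long, 25 g, lying in the front bay; they start to roll out over the lip when the tote is tipped about 50 degrees.
- motor0_mid (a point): centre of a steel motor, a cylinder 25 mm in diameter and 36 mm long, about 60 g, lying in the rear bay.
- motor1_mid (a point): centre of a steel motor, a cylinder 25 mm in diameter and 36 mm long, about 60 g, lying in the rear bay.
- motor2_mid (a point): centre of a steel motor, a cylinder 25 mm in diameter and 36 mm long, about 60 g, lying in the rear bay.
- motor_base_mid (a point): bystander: a mint green motor base, disc 100 mm in diameter with parts on it, 84 mm high in all; this point is 30 mm up. It stands on the side of the tipper where the tray is not.
- flask_mid (a point): bystander: steel flask 68 mm in diameter, 200 mm high, behind the tote; this point is half-way up.
- glue_mid (a point): bystander: white glue bottle 56 mm in diameter, 110 mm high, behind the console; this point is half-way up.

How it is judged:
On the way, in this order (a step that is already met when the one before it is completed fails the run):
1. the tray stands on the yellow outline, released, while the drum is still wound up (horizontal distance between tray_mid and catch_spot below 0.03 m and angle between the x axis of tray_mid and the x axis of catch_spot, either way round below 0.26 rad and angle between tray_mid's own z axis and vertical below 0.1 rad and height (world z) of tray_mid below 0.032 m and linear speed of tray below 0.02 m/s and contact force between the fingers and tray below 0.1 N and value of joint drum below 0.2 rad), for 0.2 s.
2. the pawl is flicked off the wheel and stays off while the drum is still wound up (value of joint pawl above 0.5 rad and value of joint drum below 0.3 rad), for 0.1 s.
3. the drum has been let back to its stop, with all four capacitors in the tray (value of joint drum above 2.3 rad and x of orange0_mid in the frame of tray_mid between -0.056 and 0.056 m and y of orange0_mid in the frame of tray_mid between -0.071 and 0.071 m and z of each of orange0_mid, orange1_mid, orange2_mid, orange3_mid in the frame of tray_mid below 0.025 m and x of orange1_mid in the frame of tray_mid between -0.056 and 0.056 m and y of orange1_mid in the frame of tray_mid between -0.071 and 0.071 m and x of orange2_mid in the frame of tray_mid between -0.056 and 0.056 m and y of orange2_mid in the frame of tray_mid between -0.071 and 0.071 m and x of orange3_mid in the frame of tray_mid between -0.056 and 0.056 m and y of orange3_mid in the frame of tray_mid between -0.071 and 0.071 m), for 0.2 s.
At the end, for the whole second after the job is handed in: The tray stands level on the yellow outline (centre within 30 mm, square within 15 degrees) with all four orange capacitors in it, all three motors are in the tote's rear bay, the drum is at rest, let back past 2.3 rad (stop at 2.6), and the pawl is on the wheel (below 0.25 rad) (all of step 3 and horizontal distance between tray_mid and catch_spot below 0.03 m and angle between the x axis of tray_mid and the x axis of catch_spot, either way round below 0.26 rad and angle between tray_mid's own z axis and vertical below 0.1 rad and height (world z) of tray_mid below 0.032 m and x of motor0_mid in the frame of tote_floor between 0.061 and 0.122 m and z of motor0_mid in the frame of tote_floor between -0.002 and 0.05 m and y of motor0_mid in the frame of tote_floor between -0.055 and 0.055 m and x of motor1_mid in the frame of tote_floor between 0.061 and 0.122 m and z of motor1_mid in the frame of tote_floor between -0.002 and 0.05 m and y of motor1_mid in the frame of tote_floor between -0.055 and 0.055 m and x of motor2_mid in the frame of tote_floor between 0.061 and 0.122 m and z of motor2_mid in the frame of tote_floor between -0.002 and 0.05 m and y of motor2_mid in the frame of tote_floor between -0.055 and 0.055 m and value of joint pawl below 0.25 rad and velocity of joint drum between -0.05 and 0.05 rad/s and linear speed of tray below 0.02 m/s); the robot touches nothing.
It fails at once if a bystander is moved by more than 30 mm (distance of any of motor_base_mid, flask_mid, glue_mid from where it was at the start of the episode above 0.03 m).
It fails at once if the drum is let run: faster than 2 rad/s (velocity of joint drum above 2 rad/s).
It also fails if it takes over 72 s, if anything falls off the work surface, if the arm or the gripper's body presses on something with over 40 N, if the wrist force passes 120 N, or if a joint passes its speed limit or range.

ROBOT

A 6-joint arm with a two-finger parallel gripper is mounted at the origin on the work surface. World frame = base frame: x ahead of the robot, y to its left, z up, the work surface at z = 0. Lengths are in m, angles in rad, forces in N, time in s.
With the tool pointing down it reaches from about 0.3 to 0.875 m from the base axis. Payload 6.4 kg.
Tool frame: the origin (TCP) lies at the very end of the fingers, on their centre line; the grasp point (between the pads) lies 19 mm behind it (env.grasp_offset is the distance from the TCP to the grasp point, in m); x points along the fingers, y is the direction in which the jaws open and shut, and the axes are right-handed (so a half turn about x gives the same grasp; the last joint's range is limited). The gripper opens to 85 mm and grips with 20 to 120 N. Pads are 22 mm wide; open, the fingers measure 114 mm over their backs; the gripper's body (76 mm by 85 mm) begins 54 mm behind the grasp point. The pads swing forward as they close: fully open they stand 13 mm farther back than shut.
Start: joints at [-1.387, 0.181, 1.607, -0, 1.354, -0.206], TCP at [0.219, -0.532, 0.231] pointing down, gripper open.
Joint ranges: [-2.99, 2.99], [-0.89, 2.07], [0.3, 2.58], [-1.14, 4.28], [0, 2.63], [-3.12, 3.12]. Speed limits (rad/s): [2.57, 2.57, 3.01, 3.14, 3.14, 3.14].

INTERFACE

Orientations are given as a unit quaternion [w, x, y, z].
In Python, from workcell import env gives the robot as it stands.
- The arm moves only by the tool step_arm, never from a script. Its argument "increments" is one flat list of numbers, 6 for each row, row after row: the shift along the tool's x, y, z in mm, then the turn, a rotation vector about the tool's x, y, z in degrees. In form: [tx, ty, tz, ax, ay, az, tx, ty, tz, ax, ay, az, ...]. A call has 1 to 10 rows; each row shifts and turns the pose as measured when the row begins, along the tool's axes as they then stand; what a row does not reach is not made up. A row lasts 1/8 s, in which the tool goes at most 62.5 mm and 10.7 degrees, less where a joint would pass 70% of its speed; a pose out of reach is approached as far as the arm can. A call with a gripper value outside its range is refused whole. "hand" is the closure, from -1 (fully open) to 1 (shut), set as the call begins (left out, the last holds). The fingers move at their own pace and stop on an object; "newtons" is the grip in N (left out, the last holds). Time passes only in rows, so rows that do not move let the fingers close. It gives the time, the measured TCP pose, the force and the opening at its end, in the units of the state.
- env.get_state(): the state, without advancing time (a new reading comes with each control period).
- env.capture(name): name is "scene" or "side" or "wrist"; returns a dict with "img" (400x640x3 uint8, red, green, blue), "z_map" (400x640 float32, m along the optical axis (not along the pixel's ray), 0 where there is no reading), "K" (3x3 intrinsics, pixels), "xyz" and "rotation" of the camera in the world. Camera axes: x right, y down, z forward; pixel columns grow to the right and rows downward; lengths in m; the calibration is good to about 2 mm. A picture is of the moment at which its call begins.
- env.close_job(): hands the job in, once; it reports no verdict.
The state is a dict: "clock": time; "joint_pos": joint angles; "joint_vel": joint speeds; "joint_efforts": joint torques, N m; "eef_pos": TCP position; "tool_rot": TCP orientation; "wrist_force": force on the tool from outside, world axes, zero at the start; "moment": the same for the moment, N m; "finger_gap": finger opening in m.
Only numpy, scipy, OpenCV 4.12 (cv2) and the standard library are available. Lean on these libraries where they do the work, as an engineer would, in place of code of your own. Each camera call takes 0.05 s, during which the arm holds its last target.

## Working session

There is one attempt and no reset: what is moved stays moved. The work goes in short steps, Python scripts to look and compute and a tool call to move; the robot and the scene stay as the last step left them, time stands still between calls to the robot, and variables do not carry over. Pictures are saved under pics/ and viewed, and the job is handed in when it is done.

Besides the shell and the picture viewer there is one more tool, called after "Emit:" as a command line: name --argument value ..., lists and objects as JSON in quotes. step_arm: Moves the arm, as the interface text tells. Its arguments: {"type":"object","properties":{"increments":{"type":"array","items":{"type":"number"}},"hand":{"type":"number"},"newtons":{"type":"number"}},"required":["increments"]}

```bash
mkdir -p pics; ls; python3 - <<'E'
from workcell import env
import cv2,numpy as np,pickle
print(env.get_state(), env.grasp_offset)
d={}
for n in ["scene","side","wrist"]:
    c=env.capture(n); d[n]=c
    cv2.imwrite(f"pics/{n}0.png",c["img"][:,:,::-1])
    print(n,c["K"].tolist(),np.round(c["xyz"],4),np.round(c["rotation"],4).tolist())
pickle.dump(d,open("cap0.pkl","wb"))
E
```

```text
pics
{'clock': 0.0, 'joint_pos': array([-1.38735469e+00,  1.81504478e-01,  1.60799235e+00, -3.19513657e-05,
        1.35383511e+00, -2.06290449e-01]), 'joint_vel': array([-2.11403250e-04,  1.06617727e-03, -5.69017707e-06, -1.62490845e-04,
       -1.29991975e-03, -7.48022884e-04]), 'joint_efforts': array([ 1.05672269e-03, -4.44865465e+01, -3.51339054e+01, -3.36583917e-04,
        9.05022636e-03, -1.93139704e-05]), 'eef_pos': array([ 0.21837433, -0.53131913,  0.2304123 ]), 'tool_rot': array([-0.13630803, -0.69371907, -0.13753806,  0.69372708]), 'wrist_force': array([ 1.16012592, -0.64434679,  0.35956329]), 'moment': array([-0.02509393,  0.04386725,  0.05642839]), 'finger_gap': 0.08560399813551738} 0.0187
scene [[415.32080556649635, 0.0, 313.5719209285376], [0.0, 415.32080556649635, 201.12426261253665], [0.0, 0.0, 1.0]] [ 0.9139 -0.4767  1.086 ] [-0.2459, 0.9321, 0.2579, -0.0655]
side [[392.389151504839, 0.0, 320.3731766046398], [0.0, 392.389151504839, 194.07874705733903], [0.0, 0.0, 1.0]] [0.1997 0.6009 0.7247] [0.1355, -0.2718, 0.8638, -0.402]
wrist [[291.3895734807472, 0.0, 317.6778019312167], [0.0, 291.3895734807472, 204.43859319741168], [0.0, 0.0, 1.0]] [ 0.2961 -0.5     0.3737] [0.137, 0.8194, -0.5489, -0.0919]
```

View pics/scene0.png

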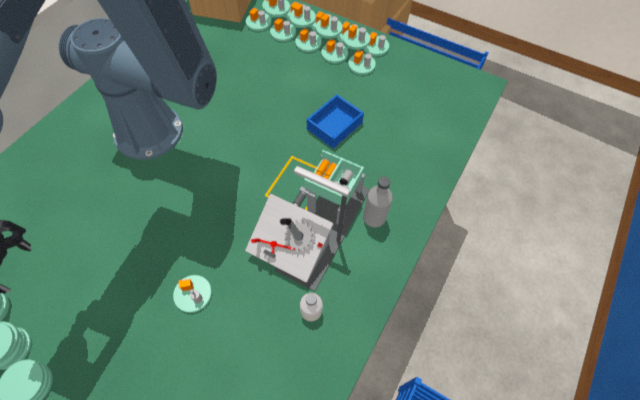

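View pics/side0.png

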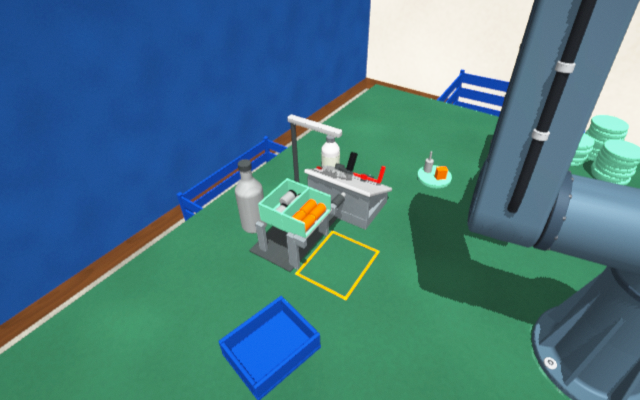

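View pics/wrist0.png

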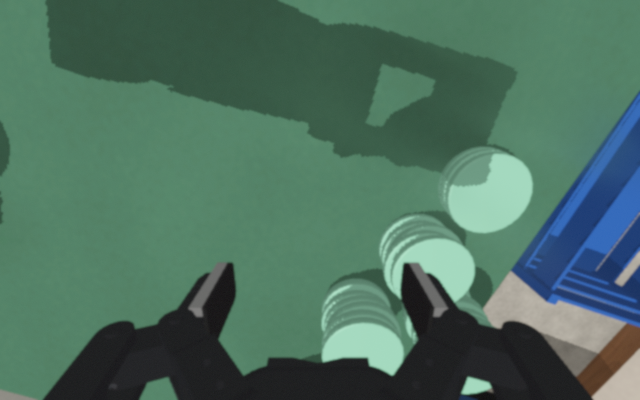

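The scene view shows the tray at (335,120), the yellow outline at (285,180) and the console at (290,240). It also shows the motor base at (192,293), the flask at (378,203) and the glue bottle at (311,306). In the side view the whole yellow outline is visible, with corners (334,232), (379,252), (347,298) and (297,271), and the tray is at (270,345).

```bash
cat > h.py <<'E'
import numpy as np,cv2,pickle
from scipy.spatial.transform import Rotation as R
def rot(q): q=np.asarray(q); return R.from_quat([q[1],q[2],q[3],q[0]]).as_matrix() if q.size==4 else q
def ray(c,uv):
    uv=np.atleast_2d(uv).astype(float); K=c["K"]
    d=np.c_[(uv[:,0]-K[0,2])/K[0,0],(uv[:,1]-K[1,2])/K[1,1],np.ones(len(uv))]
    return np.array(c["xyz"]), d@rot(c["rotation"]).T
def onz(c,uv,z):
    o,d=ray(c,uv); return o+d*((z-o[2])/d[:,2])[:,None]
def pts(c,mask):
    v,u=np.nonzero(mask&(c["z_map"]>0)); o,d=ray(c,np.c_[u,v]); return o+d*c["z_map"][v,u][:,None]
def proj(c,p):
    q=(np.atleast_2d(p)-c["xyz"])@rot(c["rotation"]); K=c["K"]
    return np.c_[q[:,0]/q[:,2]*K[0,0]+K[0,2],q[:,1]/q[:,2]*K[1,1]+K[1,2]]
def hsv(c): return cv2.cvtColor(c["img"],cv2.COLOR_RGB2HSV)
def hmask(c,lo,hi): return cv2.inRange(hsv(c),np.array(lo),np.array(hi))>0
E
python3 - <<'E'
from h import *
d=pickle.load(open("cap0.pkl","rb"))
for n in ["side","scene"]:
    c=d[n]
    m=hmask(c,(20,150,120),(32,255,255)); v,u=np.nonzero(m)
    P=onz(c,np.c_[u,v],0)[:,:2]
    if n=="side": 
        r=cv2.minAreaRect(P.astype(np.float32)*1000); print("yellow",r,len(P)); print(cv2.boxPoints(r))
    b=hmask(c,(105,150,60),(125,255,255)).astype(np.uint8)
    k,lab,st,ce=cv2.connectedComponentsWithStats(b)
    for i in range(1,k):
        if st[i,4]>300:
            Q=pts(c,lab==i); Q2=Q[(Q[:,2]>0.044)&(Q[:,2]<0.06)]
            if len(Q2)>100 and np.linalg.norm(Q.mean(0)[:2])<1:
                r=cv2.minAreaRect(Q2[:,:2].astype(np.float32)*1000); print(n,"tray",st[i],r,Q[:,2].min(),Q[:,2].max())
    for nm,lo,hi in [("red",(0,180,100),(6,255,255)),("orange",(8,180,150),(18,255,255)),("mint",(70,40,150),(90,140,255))]:
        mm=hmask(c,lo,hi).astype(np.uint8); k,lab,st,ce=cv2.connectedComponentsWithStats(mm)
        for i in range(1,k):
            if st[i,4]>25:
                Q=pts(c,lab==i); 
                if len(Q): print(n,nm,st[i],np.round(Q.mean(0),3),np.round(Q.min(0),3),np.round(Q.max(0),3))
E
```

```text
yellow ((586.8995361328125, -127.82369995117188), (254.89645385742188, 590.6322631835938), 0.18984296917915344) 632
[[ 458.4735   167.06853]
 [ 460.43054 -423.5605 ]
 [ 715.32556 -422.71594]
 [ 713.3685   167.91309]]
side tray [ 219  296  102  104 5850] ((513.0091552734375, 342.9634704589844), (149.2397003173828, 121.7589111328125), 77.83206939697266) -0.0027462590959064226 0.0534725253507623
side red [354 166  31  17 139] [ 0.582 -0.162  0.085] [ 0.554 -0.258 -0.002] [ 0.682 -0.137  0.116]
side orange [435 166  13  13 104] [ 0.452 -0.342  0.035] [ 0.439 -0.436 -0.001] [ 0.47  -0.328  0.051]
side orange [293 200  33  31 330] [0.608 0.081 0.118] [0.587 0.035 0.108] [0.637 0.126 0.124]
side mint [ 571  115   69   71 2924] [ 0.077 -0.673  0.075] [-0.12  -2.242 -0.631] [0.182 0.076 0.463]
side mint [ 341  120  112   69 1644] [ 0.634 -0.405  0.003] [ 0.423 -0.568 -0.005] [ 0.878 -0.303  0.043]
side mint [322 122  21  12  32] [ 0.895 -0.441  0.   ] [ 0.844 -0.448 -0.003] [ 0.945 -0.42   0.003]
side mint [ 258  177   73   61 2122] [0.664 0.085 0.117] [ 0.581 -0.117 -0.003] [0.862 0.147 0.14
[... 2531 characters left out ...]
ne mint [334 169  11  14  60] [0.65  0.116 0.098] [0.643 0.093 0.094] [0.659 0.137 0.105]
scene mint [304 178  38  19 124] [0.653 0.014 0.177] [ 0.535 -0.037 -0.001] [0.724 0.109 0.276]
scene mint [172 274  40  39 860] [ 0.478 -0.358  0.012] [ 0.416 -0.407 -0.005] [ 0.524 -0.302  0.052]
scene mint [  0 293   6  22  69] [ 0.083 -0.627  0.028] [ 0.056 -0.651  0.02 ] [ 0.243 -0.583  0.257]
scene mint [   0  321   42   79 2028] [ 0.25  -0.71   0.042] [ 0.094 -0.777 -0.004] [ 0.329 -0.648  0.074]
scene mint [  0 345  19  22  74] [ 0.213 -0.708  0.04 ] [ 0.205 -0.73   0.036] [ 0.221 -0.675  0.045]
scene mint [ 33 371  13  29  39] [ 0.321 -0.715  0.025] [ 0.3   -0.742  0.021] [ 0.331 -0.687  0.03 ]
```

```bash
python3 - <<'E'
from h import *
d=pickle.load(open("cap0.pkl","rb"))
c=d["side"]
m=hmask(c,(20,150,120),(32,255,255)); m[:225]=0
v,u=np.nonzero(m); P=onz(c,np.c_[u,v],0)[:,:2]
r=cv2.minAreaRect(P.astype(np.float32)*1000); print("yellow",r,len(P),u.min(),u.max(),v.min(),v.max()); print(cv2.boxPoints(r))
for n in d:
  if n=="wrist": continue
  c=d[n]
  # LED bar, flask, console face via depth
  H,W=c["z_map"].shape; M=np.ones((H,W),bool); Q=pts(c,M)
  s=Q[(Q[:,0]>.45)&(Q[:,0]<.8)&(Q[:,1]>-.3)&(Q[:,1]<.2)]
  hi=s[s[:,2]>.24]; print(n,"high",len(hi),np.round(hi.min(0),3),np.round(hi.max(0),3), cv2.minAreaRect((hi[:,:2]*1000).astype(np.float32)))
E
```

```text
yellow ((530.9855346679688, 80.65992736816406), (138.26690673828125, 168.13047790527344), 2.87345552444458) 611 295 378 231 299
[[ 4.5772476e+02  1.6115379e+02]
 [ 4.6615323e+02 -6.7652903e+00]
 [ 6.0424634e+02  1.6606140e-01]
 [ 5.9581787e+02  1.6808514e+02]]
scene high 497 [ 0.601 -0.039  0.241] [ 0.739 -0.016  0.285] ((670.302734375, -26.951866149902344), (138.74374389648438, 17.57158088684082), 3.0810468196868896)
side high 509 [ 0.599 -0.036  0.241] [ 0.737 -0.011  0.284] ((668.3795166015625, -22.88868522644043), (138.26571655273438, 18.790769577026367), 3.9911727905273438)
```

```bash
cat >> h.py <<'E'
yaw=np.radians(2.9+0.2)
def Rz(a): return R.from_euler('z',a).as_matrix()
CS=np.array([.531,.081,0.]); CR=Rz(yaw)
LED=np.array([.6693,-.025,0])
DA=LED-CR@np.array([.020,.072,0]); DA[2]=.095
DR=CR@np.array([[1,0,0],[0,np.cos(np.pi/6),-.5],[0,.5,np.cos(np.pi/6)]])
def face(x,y,z): return DA+DR@np.array([x,y,z])/1000.
def knob(q,z=52): a=np.radians(150)-q; return face(45*np.cos(a),45*np.sin(a),z)
def tab(q,z=40):
    a=np.arctan2(-9,-42)-q; return face(-55+43*np.cos(a),-50+43*np.sin(a),z)
def tool(xd,yd):
    x=np.array(xd,float);x/=np.linalg.norm(x); y=np.array(yd,float); y-=x*(x@y); y/=np.linalg.norm(y)
    return np.c_[x,y,np.cross(x,y)]
def rows(p0,R0,p1,R1,n):
    """n rows from pose0 to pose1, straight"""
    rv=R.from_matrix(R0.T@R1).as_rotvec(); out=[]
    for i in range(n):
        Ri=R0@R.from_rotvec(rv*i/n).as_matrix()
        out.append(np.r_[Ri.T@(p1-p0)/n*1000,np.degrees(rv)/n])
    out=np.array(out); return out
def show(r): 
    print(len(r),"rows; same" if np.ptp(r,axis=0).max()<.3 else "rows")
    for x in r: print(", ".join(f"{v:.1f}" for v in x)+",")
def cur():
    from workcell import env
    s=env.get_state(); return s,np.array(s["eef_pos"]),rot(s["tool_rot"])
E
python3 - <<'E'
from h import *
s,p,T=cur(); print(np.round(T,3))
d=pickle.load(open("cap0.pkl","rb"))
print("cam in tool",T.T@(d["wrist"]["xyz"]-p), "DA",DA,"tab",tab(0),"knob",knob(0))
for n in ["scene","side"]:
    c=d[n]; print(n,proj(c,[tab(0,55),tab(0,15),knob(0,75),knob(0,29),DA]).round(0).tolist())
    Q=pts(c,np.ones((400,640),bool)); L=(Q-DA)@DR*1000
    k=(L[:,0]>-120)&(L[:,0]<60)&(L[:,1]>-100)&(L[:,1]<60)&(abs(L[:,2])<8)
    A=np.c_[Q[k][:,:2]-DA[:2],np.ones(k.sum())]; co=np.linalg.lstsq(A,Q[k][:,2],rcond=None)[0]; print("plane",co,k.sum(),np.median(L[k][:,2]))
    g=hmask(c,(0,0,0),(180,255,40))
    v,u=np.nonzero(g&(c["z_map"]>0)); o,dd=ray(c,np.c_[u,v]); q=((o+dd*c["z_map"][v,u][:,None])-DA)@DR*1000
    q=q[(abs(q[:,0])<70)&(abs(q[:,1])<70)&(q[:,2]>30)&(q[:,2]<90)]; print("knob pts",len(q),q.mean(0),q.min(0),q.max(0))
    g=hmask(c,(0,180,100),(6,255,255)); q=(pts(c,g)-DA)@DR*1000; q=q[(q[:,2]>18)&(q[:,2]<60)&(q[:,0]<-60)&(q[:,0]>-150)]; print("tab pts",len(q),np.median(q,axis=0),q.min(0),q.max(0))
E
```

```text
[[-0.     0.38  -0.925]
 [ 0.001 -0.925 -0.38 ]
 [-1.    -0.001 -0.   ]]
cam in tool [-0.14303266  0.00025029 -0.08378743] DA [ 0.65322294 -0.09797622  0.095     ] tab [ 0.56016466 -0.17422422  0.10013614] knob [ 0.61466112 -0.10658863  0.15128332]
scene [[252.0, 240.0], [258.0, 240.0], [282.0, 221.0], [288.0, 221.0], [301.0, 235.0]]
plane [-0.02830609  0.57620873  0.09442764] 2994 -0.6376047919630825
knob pts 29 [-33.41923707  23.51566542  61.01297334] [-42.40429996  18.00664616  34.96578378] [-29.7898124   27.59622968  77.48701941]
tab pts 17 [-94.05858897 -57.41837209  48.34802669] [-98.01714838 -60.23554223  19.79063941] [-91.24556622 -54.81224313  56.89574246]
side [[384.0, 166.0], [379.0, 180.0], [354.0, 152.0], [349.0, 170.0], [337.0, 175.0]]
plane [-0.01822994  0.56831278  0.09558255] 585 -0.7248700196313459
knob pts 94 [-40.93768205  30.50073424  52.24124814] [-47.61546111  24.56904936  30.22996547] [-33.51435427  36.42267598  73.35232787]
tab pts 55 [-98.00166552 -53.20883307  36.16240802] [-102.62536657  -57.6498251    18.73276062] [-91.80371198 -48.68755883  54.41694087]
```

```bash
cat > plan1.py <<'E'
from h import *
import sys
TC=np.array([.513,.340,0]); TY=np.radians(-12.2)
g=TC+Rz(TY)@np.array([-.056,0,0])
s,p,T=cur()
z=float(sys.argv[1]); n=int(sys.argv[2])
p1=np.array([g[0],g[1],z]); T1=tool([0,0,-1],Rz(TY)[:,0])
print(g,np.linalg.norm(p1-p)); show(rows(p,T,p1,T1,n))
E
python3 plan1.py .2 17
```

```text
[0.45826471 0.35183419 0.        ] 0.9157923309587834
17 rows
1.9, -42.7, -32.8, -3.3, -0.0, 0.0,
1.9, -40.8, -35.2, -3.3, -0.0, 0.0,
1.9, -38.7, -37.4, -3.3, -0.0, 0.0,
1.9, -36.5, -39.6, -3.3, -0.0, 0.0,
1.8, -34.2, -41.6, -3.3, -0.0, 0.0,
1.8, -31.8, -43.5, -3.3, -0.0, 0.0,
1.8, -29.2, -45.2, -3.3, -0.0, 0.0,
1.8, -26.6, -46.8, -3.3, -0.0, 0.0,
1.8, -23.9, -48.2, -3.3, -0.0, 0.0,
1.8, -21.1, -49.5, -3.3, -0.0, 0.0,
1.8, -18.3, -50.6, -3.3, -0.0, 0.0,
1.8, -15.4, -51.6, -3.3, -0.0, 0.0,
1.8, -12.4, -52.4, -3.3, -0.0, 0.0,
1.8, -9.4, -53.0, -3.3, -0.0, 0.0,
1.8, -6.4, -53.5, -3.3, -0.0, 0.0,
1.8, -3.3, -53.7, -3.3, -0.0, 0.0,
1.8, -0.3, -53.8, -3.3, -0.0, 0.0,
```

Emit:
step_arm --increments '[2,-43,-33,-3.3,0,0,2,-41,-35,-3.3,0,0,2,-39,-37,-3.3,0,0,2,-36,-40,-3.3,0,0,2,-34,-42,-3.3,0,0,2,-32,-43,-3.3,0,0,2,-29,-45,-3.3,0,0,2,-27,-47,-3.3,0,0,2,-24,-48,-3.3,0,0,2,-21,-49,-3.3,0,0]' --hand -1 --newtons 60

```text
clock: 1.4
eef_pos: [0.3557, 0.0024, 0.2095]
tool_rot: [0.331, 0.626, 0.331, -0.623]
wrist_force: [0.9, -0.0, 0.4]
finger_gap: 0.0854
```

```bash
python3 plan1.py .2 8
```

```text
[0.45826471 0.35183419 0.        ] 0.36426288629565157
8 rows
1.3, -13.9, -43.3, -2.7, -0.0, -0.0,
1.3, -11.8, -44.0, -2.7, -0.0, -0.0,
1.3, -9.7, -44.5, -2.7, -0.0, -0.0,
1.3, -7.6, -44.9, -2.7, -0.0, -0.0,
1.3, -5.4, -45.2, -2.7, -0.0, -0.0,
1.2, -3.2, -45.4, -2.7, -0.0, -0.0,
1.2, -1.1, -45.5, -2.7, -0.0, -0.0,
1.2, 1.1, -45.5, -2.7, -0.0, -0.0,
```

Tracking is almost exact, with little lag.

Emit:
step_arm --increments '[2,-16,-49,-3,0,0,2,-13,-50,-3,0,0,1,-10,-51,-3,0,0,1,-8,-51,-3,0,0,1,-5,-52,-3,0,0,1,-2,-52,-3,0,0,1,0,-52,-3,0,0]'

```text
clock: 2.28
eef_pos: [0.4573, 0.3646, 0.2009]
tool_rot: [0.445, 0.552, 0.443, -0.549]
wrist_force: [0.7, -0.2, 0.0]
finger_gap: 0.0859
```

```bash
python3 - <<'E'
from h import *
from workcell import env
d={n:env.capture(n) for n in ["side","wrist"]}
pickle.dump(d,open("cap1.pkl","wb"))
for n in d: cv2.imwrite(f"pics/{n}1.png",d[n]["img"][:,:,::-1])
c=d["wrist"]
b=hmask(c,(105,150,60),(125,255,255)).astype(np.uint8)
k,lab,st,ce=cv2.connectedComponentsWithStats(b)
for i in range(1,k):
    if st[i,4]>300:
        Q=pts(c,lab==i); Q2=Q[(Q[:,2]>0.043)&(Q[:,2]<0.057)]
        print(st[i],len(Q2)); 
        if len(Q2)>50: print(cv2.minAreaRect(Q2[:,:2].astype(np.float32)*1000))
E
python3 plan1.py .017 5
```

```text
[  318   129   120   137 15111] 3705
((514.419189453125, 341.9322814941406), (148.81919860839844, 118.97016143798828), 78.0170669555664)
[0.45826471 0.35183419 0.        ] 0.1837421794143708
5 rows; same
36.6, 0.6, 3.0, 0.0, -0.0, -0.1,
36.6, 0.7, 3.0, 0.0, -0.0, -0.1,
36.6, 0.7, 2.9, 0.0, -0.0, -0.1,
36.6, 0.7, 2.9, 0.0, -0.0, -0.1,
36.6, 0.8, 2.9, 0.0, -0.0, -0.1,
```

View pics/wrist1.png

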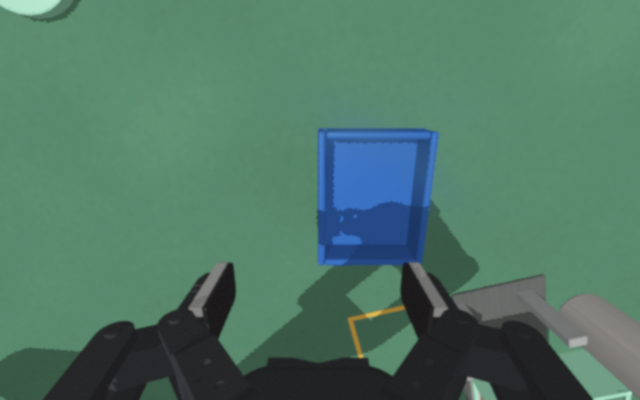

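The wrist view shows the tray upright, with its left wall at column 322, midway between the fingertips. The centre (514, 342) mm agrees with the first estimate, so I'll descend and pinch.

Emit:
step_arm --increments '[45,1,3,0,0,0,45,1,3,0,0,0,45,1,3,0,0,0,30,1,2,0,0,0,18,0,1,0,0,0]'

```text
clock: 3.0
eef_pos: [0.4605, 0.3543, 0.0132]
tool_rot: [0.446, 0.553, 0.444, -0.547]
wrist_force: [-0.3, -0.2, -0.6]
finger_gap: 0.0859
```

Emit:
step_arm --increments '[0,0,0,0,0,0,0,0,0,0,0,0,0,0,0,0,0,0,0,0,0,0,0,0]' --hand 1 --newtons 60

```text
clock: 3.5
eef_pos: [0.4619, 0.3548, 0.0157]
tool_rot: [0.446, 0.554, 0.443, -0.546]
wrist_force: [-0.6, 0.3, 0.2]
finger_gap: 0.012
```

Emit:
step_arm --increments '[0,0,0,0,0,0,-15,0,0,0,0,0,-15,0,0,0,0,0]'

```text
clock: 3.88
eef_pos: [0.4608, 0.3544, 0.0469]
tool_rot: [0.446, 0.553, 0.444, -0.546]
wrist_force: [0.1, 0.8, -2.2]
finger_gap: 0.0075
```

```bash
cat > plan2.py <<'E'
from h import *
import sys
dx,z,n=float(sys.argv[1]),float(sys.argv[2]),int(sys.argv[3])
s,p,T=cur()
p1=CS+CR@np.array([-.055+dx,0,0]); p1[2]=z
T1=tool([0,0,-1],CR[:,0]); print(p1); show(rows(p,T,p1,T1,n))
E
python3 plan2.py -.05 .043 8
python3 - <<'E'
from h import *
from workcell import env
d={n:env.capture(n) for n in ["side","wrist"]}
for n in d: cv2.imwrite(f"pics/{n}2.png",d[n]["img"][:,:,::-1])
E
```

```text
[0.42615365 0.07532172 0.043     ]
8 rows
0.3, 3.0, 35.0, -1.9, -0.0, -0.1,
0.3, 1.9, 35.1, -1.9, -0.0, -0.1,
0.4, 0.7, 35.2, -1.9, -0.0, -0.1,
0.4, -0.4, 35.2, -1.9, -0.0, -0.1,
0.4, -1.6, 35.1, -1.9, -0.0, -0.1,
0.4, -2.8, 35.0, -1.9, -0.0, -0.1,
0.4, -3.9, 34.9, -1.9, -0.0, -0.1,
0.5, -5.1, 34.8, -1.9, -0.0, -0.1,
```

View pics/side2.png

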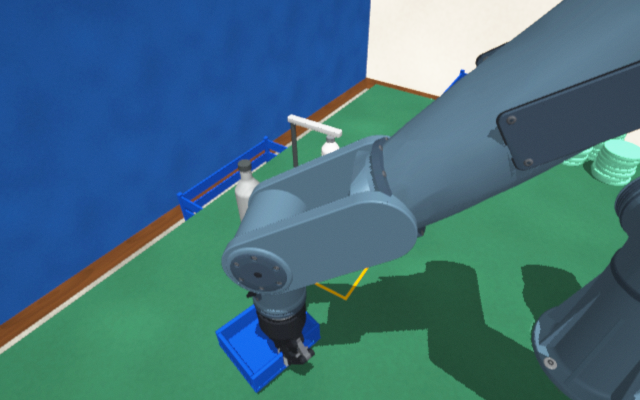

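The side view shows the tray hanging level from its wall at (275,340), and the wrist reads about 2.3 N, as expected for its mass.

Emit:
step_arm --increments '[0,3,35,-1.9,0,0,0,2,35,-1.9,0,0,0,1,35,-1.9,0,0,0,0,35,-1.9,0,0,0,-2,35,-1.9,0,0,0,-3,35,-1.9,0,0,0,-4,35,-1.9,0,0,1,-5,35,-1.9,0,0]'

```text
clock: 4.97
eef_pos: [0.43, 0.0705, 0.048]
tool_rot: [0.521, 0.489, 0.513, -0.476]
wrist_force: [1.2, 0.2, -2.2]
finger_gap: 0.0071
```

```bash
python3 plan2.py 0 .028 4
python3 - <<'E'
from h import *
from workcell import env
d={n:env.capture(n) for n in ["side","scene","wrist"]}
for n in d: cv2.imwrite(f"pics/{n}3.png",d[n]["img"][:,:,::-1])
c=d["wrist"]
for c in (d["wrist"],d["scene"]):
    b=hmask(c,(105,150,60),(125,255,255)).astype(np.uint8)
    Q=pts(c,b>0); Q2=Q[(Q[:,2]>0.065)&(Q[:,2]<0.095)&(Q[:,1]<.3)&(Q[:,1]>-.1)]
    if len(Q2)>50: print(cv2.minAreaRect(Q2[:,:2].astype(np.float32)*1000),np.percentile(Q2[:,2],[2,50,98]))
E
```

```text
[0.47608048 0.07802567 0.028     ]
4 rows; same
5.2, 11.5, -1.1, 0.2, -0.1, -0.3,
5.2, 11.5, -1.1, 0.2, -0.1, -0.3,
5.1, 11.6, -1.2, 0.2, -0.1, -0.3,
5.1, 11.6, -1.2, 0.2, -0.1, -0.3,
((484.98126220703125, 74.14940643310547), (119.83834838867188, 143.2406768798828), 3.6482386589050293) [0.06610465 0.08190016 0.08505235]
((484.77099609375, 66.8734359741211), (121.95298767089844, 152.72189331054688), 3.765775203704834) [0.06572417 0.07849389 0.08461855]
```

View pics/wrist3.png

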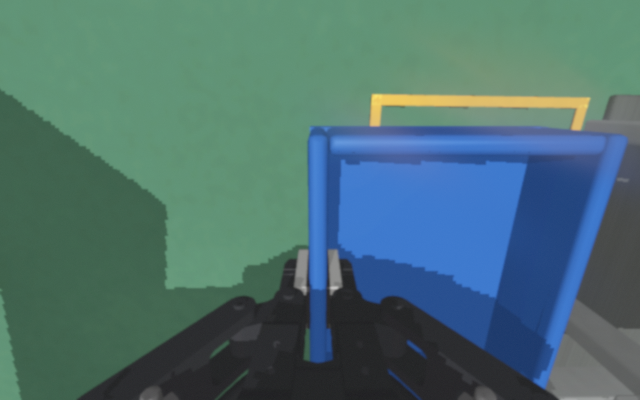

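Emit:
step_arm --increments '[20,0,0,0,0,0,0,12,-1,0,0,0,0,12,-2,0,0,0,0,12,-2,0,0,0,0,11,-2,0.5,0,0]'

```text
clock: 5.75
eef_pos: [0.4821, 0.0832, 0.0311]
tool_rot: [0.518, 0.493, 0.509, -0.478]
wrist_force: [0.7, -0.2, -1.3]
finger_gap: 0.0074
```

```bash
python3 plan2.py 0 .016 2
```

```text
[0.47608048 0.07802567 0.016     ]
2 rows; same
7.4, -3.4, 2.4, 0.1, -0.1, -0.7,
7.5, -3.3, 2.4, 0.1, -0.1, -0.7,
```

Emit:
step_arm --increments '[7,-3,2,0,0,0,6,-2,2,0,0,0,1,0,0,0,0,0]'

```text
clock: 6.12
eef_pos: [0.4778, 0.0791, 0.016]
tool_rot: [0.519, 0.493, 0.509, -0.478]
wrist_force: [-2.1, -0.9, 8.3]
finger_gap: 0.0075
```

```bash
cat > look.py <<'E'
from h import *
from workcell import env
import sys
k=sys.argv[1]
d={n:env.capture(n) for n in sys.argv[2:]}
for n in d: cv2.imwrite(f"pics/{n}{k}.png",d[n]["img"][:,:,::-1])
pickle.dump(d,open(f"cap{k}.pkl","wb"))
s,p,T=cur(); print(p,s["wrist_force"].round(1),s["finger_gap"],s["joint_pos"].round(2))
E
python3 look.py 4 side scene wrist; python3 plan2.py 0 .016 2;python3 - <<'E'
from h import *
d=pickle.load(open("cap4.pkl","rb"))
for c in (d["wrist"],d["scene"],d["side"]):
    b=hmask(c,(105,150,60),(125,255,255)).astype(np.uint8)
    Q=pts(c,b>0); Q2=Q[(Q[:,2]>0.035)&(Q[:,2]<0.075)&(Q[:,1]<.3)&(Q[:,1]>-.1)&(Q[:,0]>.35)&(Q[:,0]<.7)]
    if len(Q2)>50: print(cv2.minAreaRect(Q2[:,:2].astype(np.float32)*1000),np.percentile(Q2[:,2],[2,50,98]))
E
```

```text
[0.47854328 0.07911729 0.01661216] [-0.4 -0.  -1.4] 0.007060007522826236 [-0.09  0.29  1.99  0.01  0.84 -0.15]
[0.47608048 0.07802567 0.016     ]
2 rows; same
0.3, -1.3, 0.5, 0.1, -0.1, -0.7,
0.3, -1.3, 0.5, 0.1, -0.1, -0.7,
((533.3471069335938, 83.62632751464844), (119.97552490234375, 143.28684997558594), 3.2971625328063965) [0.03605922 0.05087033 0.0541809 ]
((532.8423461914062, 77.65717315673828), (120.3965835571289, 152.37486267089844), 3.6352953910827637) [0.03571504 0.04688623 0.05402912]
((524.3232421875, 81.57914733886719), (147.55462646484375, 150.51148986816406), 3.7802462577819824) [0.0358682  0.04881304 0.05955063]
```

View pics/side4.png

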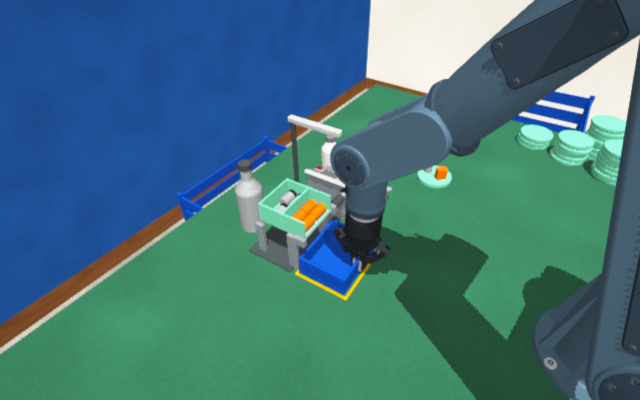

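View pics/wrist4.png

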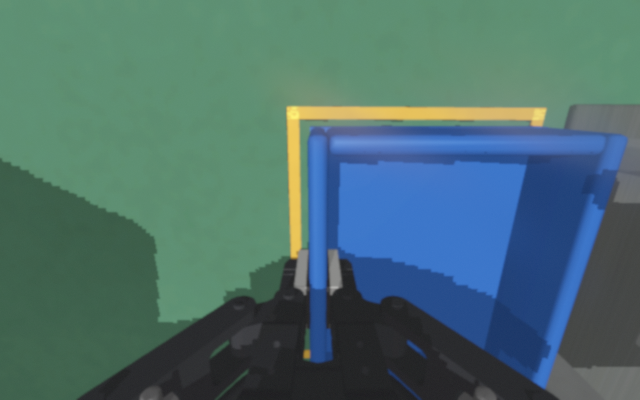

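The side and wrist views show the tray inside the yellow outline, with its centre within about 3 mm. I'll open the jaws and retreat upward.

Emit:
step_arm --increments '[0,0,0,0,0,0,0,0,0,0,0,0,0,0,0,0,0,0,-15,0,0,0,0,0,-40,0,0,0,0,0,-50,0,0,0,0,0,-50,0,0,0,0,0,-50,0,0,0,0,0,-50,0,0,0,0,0]' --hand -1

```text
clock: 7.4
eef_pos: [0.4695, 0.0776, 0.2817]
tool_rot: [0.518, 0.493, 0.509, -0.478]
wrist_force: [0.9, 0.4, 1.2]
finger_gap: 0.0854
```

```bash
python3 look.py 5 side scene wrist; python3 - <<'E'
from h import *
d=pickle.load(open("cap5.pkl","rb"))
for c in (d["wrist"],d["scene"],d["side"]):
    b=hmask(c,(105,150,60),(125,255,255)).astype(np.uint8)
    Q=pts(c,b>0); Q2=Q[(Q[:,2]>0.04)&(Q[:,2]<0.06)&(Q[:,1]<.3)&(Q[:,1]>-.1)&(Q[:,0]>.35)&(Q[:,0]<.7)]
    if len(Q2)>50: print(cv2.minAreaRect(Q2[:,:2].astype(np.float32)*1000),np.percentile(Q2[:,2],[2,50,98]))
s,p,T=cur()
# next: above pawl, leaning; waypoint A
TF=tool(-DR[:,2],DR[:,1])
A=tab(0.25,40-19+150); print(A, [np.round(tab(q,30),3).tolist() for q in (0,.2,.7)])
rr=rows(p,T,A,TF,14); show(rr)
E
```

```text
[0.47170212 0.07744839 0.28336788] [-0.4  1.  -1. ] 0.0854399155198808 [-0.09 -0.11  1.8   0.01  1.42 -0.15]
((534.7481689453125, 80.2939682006836), (119.15652465820312, 148.10997009277344), 3.1715211868286133) [0.04161719 0.05020973 0.0520563 ]
((534.5303955078125, 76.86688232421875), (119.77790069580078, 151.4436492919922), 3.2670373916625977) [0.04043288 0.04684008 0.05170251]
((534.8757934570312, 82.27095031738281), (125.09679412841797, 152.55368041992188), 4.257246494293213) [0.04050616 0.04835294 0.05155928]
[ 0.56228593 -0.23044061  0.21892663] [[0.56, -0.169, 0.091], [0.559, -0.162, 0.096], [0.563, -0.144, 0.106]]
14 rows
4.7, 5.1, 22.3, -6.2, 1.8, 1.6,
4.1, 2.5, 22.9, -6.2, 1.8, 1.6,
3.4, -0.1, 23.1, -6.2, 1.8, 1.6,
2.7, -2.7, 23.1, -6.2, 1.8, 1.6,
1.8, -5.3, 22.7, -6.2, 1.8, 1.6,
1.0, -7.7, 22.0, -6.2, 1.8, 1.6,
0.1, -10.1, 21.1, -6.2, 1.8, 1.6,
-0.9, -12.3, 19.9, -6.2, 1.8, 1.6,
-1.8, -14.4, 18.4, -6.2, 1.8, 1.6,
-2.8, -16.2, 16.6, -6.2, 1.8, 1.6,
-3.7, -17.8, 14.7, -6.2, 1.8, 1.6,
-4.6, -19.2, 12.5, -6.2, 1.8, 1.6,
-5.5, -20.3, 10.2, -6.2, 1.8, 1.6,
-6.4, -21.1, 7.8, -6.2, 1.8, 1.6,
```

View pics/wrist5.png

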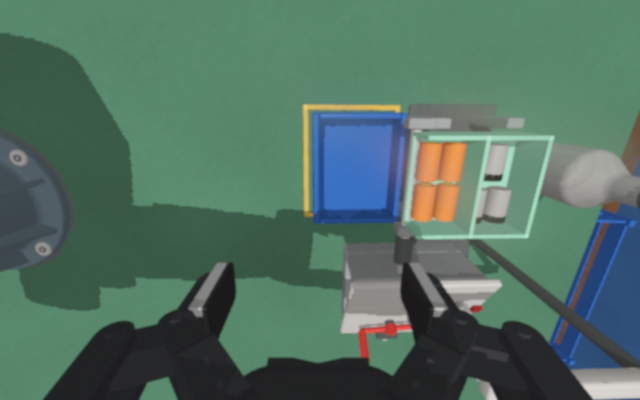

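The wrist view shows the tray standing at (360,165) inside the yellow outline. There are four orange capacitors in the front bay (440,180), motors in the rear bay (497,180), the knob at (404,245) and the red pawl tab at (362,350). All three cameras put the tray centre at about (535, 80) mm, 4 mm from the spot. Next I'll lean the tool toward the pawl.

Emit:
step_arm --increments '[3,5,22,-6.2,1.8,1.6,3,2,23,-6.2,1.8,1.6,3,0,23,-6.2,1.8,1.6,3,-3,23,-6.2,1.8,1.6,2,-5,23,-6.2,1.8,1.6,1,-8,22,-6.2,1.8,1.6,0,-10,21,-6.2,1.8,1.6]'

```text
clock: 8.43
eef_pos: [0.5139, -0.0758, 0.2478]
tool_rot: [0.652, 0.356, 0.656, -0.136]
wrist_force: [0.4, -0.4, -0.4]
finger_gap: 0.0855
```

```bash
cat > planf.py <<'E'
from h import *
import sys
# planf.py x y z n  : face coords (mm) of TCP
x,y,z=map(float,sys.argv[1:4]); n=int(sys.argv[4])
s,p,T=cur(); TF=tool(-DR[:,2],DR[:,1])
print("now face",np.round(DR.T@(p-DA)*1000,1),"joints",s["joint_pos"].round(2),"F(face)",np.round(DR.T@s["wrist_force"],1),"gap",s["finger_gap"],"t",s["clock"])
show(rows(p,T,face(x,y,z),TF,n))
E
python3 planf.py -98 -56 171 7
```

```text
now face [-137.9  102.1  117.5] joints [-0.57  0.03  1.77  0.31  1.42 -1.48] F(face) [ 0.3 -0.5 -0.1] gap 0.08546528362228836 t 8.425
7 rows
-1.5, -13.2, 20.6, -6.0, 1.6, 1.5,
-2.4, -15.3, 19.0, -6.0, 1.6, 1.5,
-3.4, -17.1, 17.2, -6.0, 1.6, 1.5,
-4.3, -18.7, 15.2, -6.0, 1.6, 1.5,
-5.2, -20.1, 13.1, -6.0, 1.6, 1.5,
-6.1, -21.2, 10.7, -6.0, 1.6, 1.5,
-6.9, -22.0, 8.3, -6.0, 1.6, 1.5,
```

Emit:
step_arm --increments '[-2,-13,21,-6,1.6,1.5,-2,-15,19,-6,1.6,1.5,-3,-17,17,-6,1.6,1.5,-4,-19,15,-6,1.6,1.5,-5,-20,13,-6,1.6,1.5,-6,-21,11,-6,1.6,1.5,-7,-22,8,-6,1.6,1.5]' --hand 0.1

```text
clock: 9.3
eef_pos: [0.5597, -0.2377, 0.2053]
tool_rot: [0.674, 0.166, 0.687, 0.214]
wrist_force: [-0.1, -1.2, 0.6]
finger_gap: 0.0384
```

```bash
python3 look.py 6 side scene wrist;python3 planf.py -98 -56 80 3
```

```text
[ 0.55952393 -0.23776844  0.20434326] [-0.5 -0.9 -0.5] 0.037979079152592486 [-0.78  0.51  1.33  0.35  1.72 -2.44]
now face [-101.1  -61.8  162. ] joints [-0.78  0.51  1.33  0.35  1.72 -2.44] F(face) [-0.6 -1.  -0. ] gap 0.037979079152592486 t 9.45
3 rows
27.3, 1.4, 1.3, 0.2, -0.1, -0.4,
27.3, 1.6, 1.2, 0.2, -0.1, -0.4,
27.3, 1.7, 1.1, 0.2, -0.1, -0.4,
```

View pics/wrist6.png

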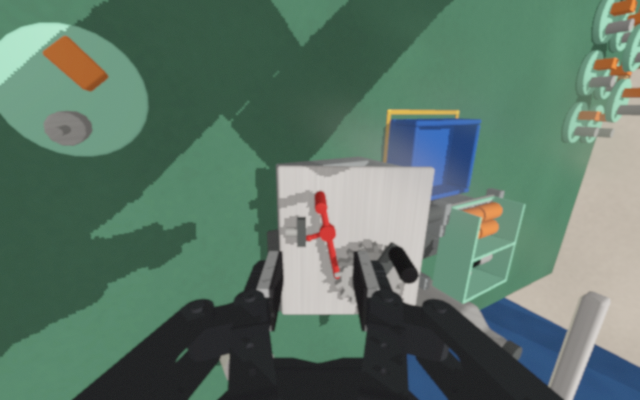

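View pics/side6.png

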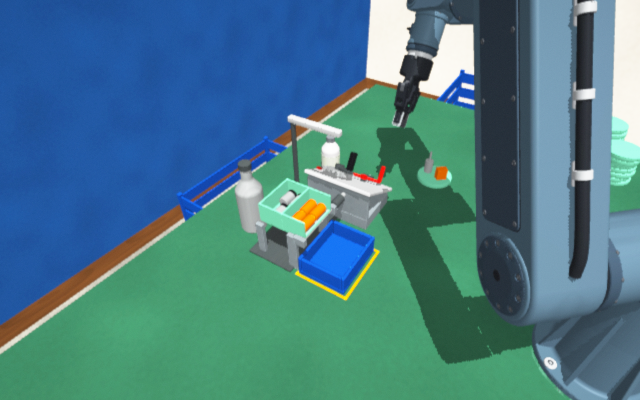

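The wrist view shows the red tab pin at (320,197) between the jaws' columns, the knob at (402,263) and the tray on its outline. I'll check the pin and knob positions in face coordinates.

```bash
python3 - <<'E'
from h import *
c=pickle.load(open("cap6.pkl","rb"))["wrist"]
g=hmask(c,(0,150,60),(6,255,255)); q=(pts(c,g)-DA)@DR*1000
for a,b in((18,30),(30,45),(45,53),(53,62)):
  w=q[(q[:,2]>a)&(q[:,2]<b)&(q[:,0]<-60)&(q[:,0]>-150)]; print("tab",a,len(w),np.median(w,axis=0).round(1),w.min(0).round(1),w.max(0).round(1))
g=hmask(c,(0,0,0),(180,255,45)); q=(pts(c,g)-DA)@DR*1000
w=q[(q[:,2]>30)&(q[:,2]<85)&(abs(q[:,0])<80)&(abs(q[:,1])<70)]
w1=w[w[:,2]>72]; print(len(w),w.min(0),w.max(0), np.median(w1,axis=0),len(w1),w1.min(0),w1.max(0))
# face plane
h=hsv(c); g=(h[...,1]<30)&(h[...,2]>100); q=(pts(c,g)-DA)@DR*1000
w=q[(abs(q[:,2])<6)&(q[:,0]>-125)&(q[:,0]<65)&(q[:,1]<65)&(q[:,1]>-105)]; print("face",len(w),w.mean(0),w.min(0),w.max(0),np.linalg.lstsq(np.c_[w[:,:2],np.ones(len(w))],w[:,2],rcond=None)[0])
E
```

```text
tab 18 25 [-101.5  -58.5   24.2] [-102.2  -62.4   18.6] [-61.4 -47.   30. ]
tab 30 41 [-101.3  -58.9   38.3] [-102.   -62.7   30.2] [-99.7 -54.7  44.9]
tab 45 24 [-101.5  -58.6   49.6] [-102.1  -62.8   45.1] [-99.5 -54.5  52.7]
tab 53 99 [-96.8 -58.3  55. ] [-101.9  -62.8   53.1] [-90.7 -54.5  56.7]
532 [-47.55997734  13.66669998  30.64453042] [-32.51661692  29.00789148  76.35615857] [-40.04250716  21.50653331  74.95957019] 196 [-46.99917124  13.99334965  72.01983923] [-32.51661692  29.00789148  76.35615857]
face 15388 [-52.96903381 -25.74609748   0.14112335] [-124.14090834 -104.85382077   -5.90335634] [64.77278949 64.8810043   5.98183701] [ 0.00283168 -0.00073387  0.27222034]
```

Everything agrees to within about 1.5 mm, so I'll go down around the pin.

Emit:
step_arm --increments '[35,1,1,0.3,0,-0.5,35,1,1,0.2,0,-0.5,35,1,1,0,0,0,20,1,1,0,0,0,9,0,0,0,0,0]'

```text
clock: 10.07
eef_pos: [0.5567, -0.1596, 0.0892]
tool_rot: [0.675, 0.166, 0.691, 0.201]
wrist_force: [0.0, -0.1, -0.7]
finger_gap: 0.0385
```

```bash
python3 look.py 7 wrist; python3 planf.py -97 -58 28 1
```

```text
[ 0.55627559 -0.1590398   0.08848225] [-0.2  1.1 -1.6] 0.038271630112232904 [-0.69  0.55  1.52  0.37  1.46 -2.43]
now face [-100.1  -51.5   22.2] joints [-0.69  0.55  1.52  0.37  1.46 -2.43] F(face) [-0.1  0.2 -1.9] gap 0.038271630112232904 t 10.125
1 rows; same
-5.8, -6.4, 3.1, -0.3, -0.5, -0.2,
```

View pics/wrist7.png

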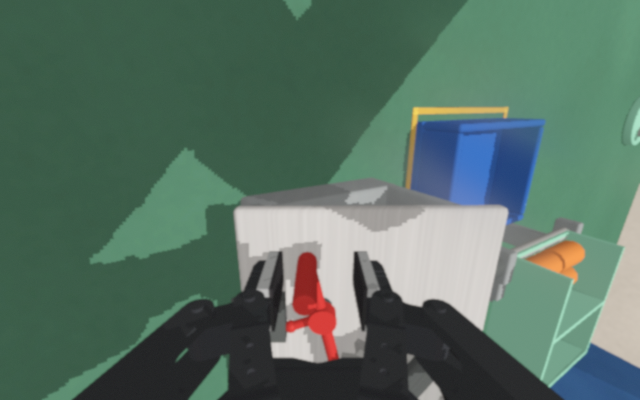

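The wrist view shows the red pin at (307,280) between the jaws (265 and 370). I'll push it up the slope now.

Emit:
step_arm --increments '[-3,6,1,0,0,0,0,7,0,0,0,0,0,7,1,0,0,0,0,6,0,0,0,0,0,4,0,0,0,0,0,2,0,0,0,0]'

```text
clock: 10.88
eef_pos: [0.5571, -0.1351, 0.1102]
tool_rot: [0.675, 0.165, 0.691, 0.198]
wrist_force: [-0.1, -0.9, 0.4]
finger_gap: 0.038
```

```bash
python3 look.py 8 wrist; python3 planf.py -97 -20 28 1; python3 - <<'E'
from h import *
c=pickle.load(open("cap8.pkl","rb"))["wrist"]
g=hmask(c,(0,150,60),(6,255,255)); q=(pts(c,g)-DA)@DR*1000
w=q[(q[:,2]>50)&(q[:,2]<60)&(q[:,0]<-60)&(q[:,0]>-150)]; print(len(w),np.median(w,axis=0))
E
```

```text
[ 0.55717554 -0.1350028   0.11037655] [ 0.5 -0.2 -1.3] 0.03837024979569991 [-0.66  0.5   1.55  0.38  1.47 -2.39]
now face [-97.9 -19.8  29.2] joints [-0.66  0.5   1.55  0.38  1.47 -2.39] F(face) [ 0.5 -0.9 -1. ] gap 0.03837024979569991 t 10.925
1 rows; same
1.2, -0.2, 0.9, -0.4, -0.3, 0.2,
485 [-96.0233245  -33.5530509   54.75366326]
```

View pics/wrist8.png

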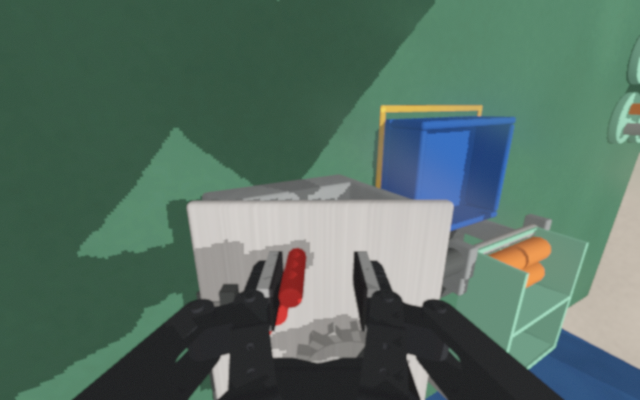

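Emit:
step_arm --increments '[0,-4,0,0,0,0,-30,0,0,0,0,0,-40,0,0,0,0,0,-30,0,0,0,0,0]'

```text
clock: 11.42
eef_pos: [0.5598, -0.1873, 0.1953]
tool_rot: [0.674, 0.166, 0.692, 0.2]
wrist_force: [0.8, 0.2, 0.1]
finger_gap: 0.0382
```

```bash
python3 look.py 9 wrist; python3 planf.py -39 22.5 110 2; python3 - <<'E'
from h import *
c=pickle.load(open("cap9.pkl","rb"))["wrist"]
g=hmask(c,(0,150,60),(6,255,255)); q=(pts(c,g)-DA)@DR*1000
w=q[(q[:,2]>53)&(q[:,2]<60)&(q[:,0]<-60)&(q[:,0]>-150)]; print(len(w),np.median(w,axis=0))
g=hmask(c,(0,0,0),(180,255,45)); q=(pts(c,g)-DA)@DR*1000
w=q[(q[:,2]>72)&(q[:,2]<80)&(abs(q[:,0])<80)&(abs(q[:,1])<70)]
if len(w): print("knob",len(w),np.median(w,axis=0))
E
```

```text
[ 0.56118478 -0.18999209  0.19880924] [ 1.4 -1.8  2.6] 0.03874156465318238 [-0.72  0.45  1.41  0.36  1.66 -2.38]
now face [-96.9 -23.4 133.4] joints [-0.72  0.45  1.41  0.36  1.66 -2.38] F(face) [ 1.3 -0.3  3.2] gap 0.03874156465318238 t 11.475
2 rows; same
11.4, 23.2, 28.9, -0.2, -0.2, 0.1,
11.6, 23.0, 28.9, -0.2, -0.2, 0.1,
132 [-93.14147981 -29.16103436  54.97659208]
```

View pics/wrist9.png

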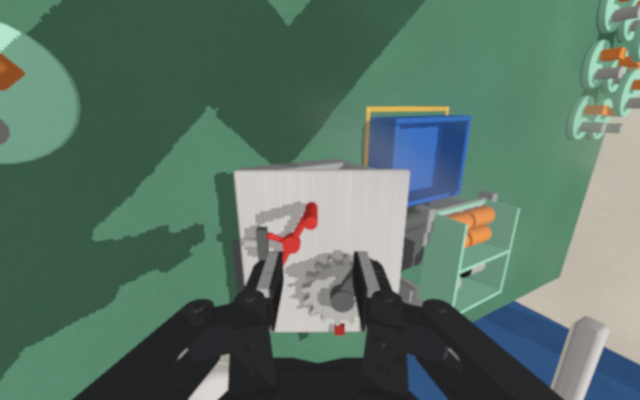

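The pawl tab is now at (310,215), which is face (-93,-29), so it is fully off. Next I'll move over the knob.

Emit:
step_arm --increments '[0,23,29,0,0,0,0,23,29,0,0,0]'

```text
clock: 11.72
eef_pos: [0.6176, -0.1494, 0.2215]
tool_rot: [0.676, 0.167, 0.69, 0.197]
wrist_force: [0.5, -0.4, 0.6]
finger_gap: 0.0383
```

```bash
python3 look.py 10 wrist side; python3 planf.py -39 22.5 37 4; python3 - <<'E'
from h import *
for n in("wrist","side"):
  c=pickle.load(open("cap10.pkl","rb"))[n]
  g=hmask(c,(0,0,0),(180,255,45)); q=(pts(c,g)-DA)@DR*1000
  w=q[(q[:,2]>68)&(q[:,2]<80)&(abs(q[:,0])<80)&(abs(q[:,1])<70)]
  if len(w): print("knob",len(w),np.median(w,axis=0))
E
```

```text
[ 0.619082   -0.14732774  0.22226656] [-1.3 -0.1 -0.3] 0.03856544020940644 [-0.62  0.49  1.31  0.4   1.68 -2.27]
now face [-36.8  22.6 133.9] joints [-0.62  0.49  1.31  0.4   1.68 -2.27] F(face) [-1.3 -0.2 -0.2] gap 0.03856544020940644 t 11.825
4 rows; same
24.2, 0.1, -0.5, -0.1, -0.0, 0.1,
24.2, 0.1, -0.5, -0.1, -0.0, 0.1,
24.2, 0.0, -0.5, -0.1, -0.0, 0.1,
24.2, 0.0, -0.5, -0.1, -0.0, 0.1,
knob 378 [-40.1347073   22.61480625  75.07237613]
knob 18 [-41.77096974  30.52758372  71.45538101]
```

View pics/wrist10.png

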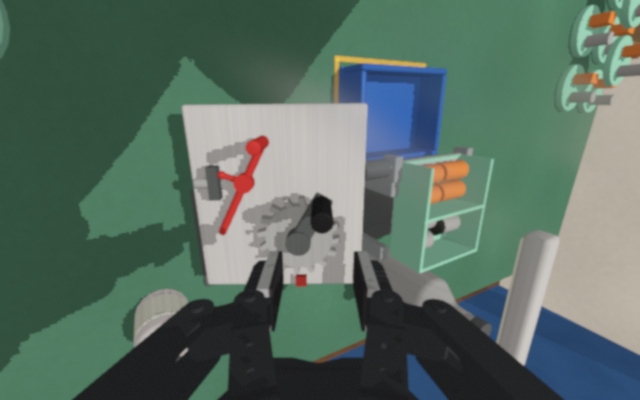

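The wrist view shows the knob at (321,215), centred between the jaws and still at its start position (-40, 22.5), so the drum has not moved. I'll go down on it and close.

Emit:
step_arm --increments '[30,0,-1,0,0,0,30,0,-1,0,0,0,22,0,-1,0,0,0,13,0,0,0,0,0]'

```text
clock: 12.32
eef_pos: [0.6119, -0.1004, 0.1361]
tool_rot: [0.676, 0.165, 0.69, 0.198]
wrist_force: [0.3, -0.4, -0.6]
finger_gap: 0.0386
```

Emit:
step_arm --increments '[0,0,0,0,0,0,0,0,0,0,0,0,0,0,0,0,0,0,0,0,0,0,0,0]' --hand 1 --newtons 35

```text
clock: 12.82
eef_pos: [0.6112, -0.0975, 0.1367]
tool_rot: [0.675, 0.167, 0.69, 0.201]
wrist_force: [0.3, 3.1, -4.8]
finger_gap: 0.0174
```

```bash
cat > plank.py <<'E'
from h import *
import sys
# plank.py step_deg n : rows along the knob circle, constant orientation
st=np.radians(float(sys.argv[1])); n=int(sys.argv[2])
s,p,T=cur(); f=DR.T@(p-DA)*1000; q=np.radians(150)-np.arctan2(f[1],f[0])
print("face",f.round(1),"r",np.hypot(f[0],f[1]).round(1),"q",q.round(3),"joints",s["joint_pos"].round(2),"F",np.round(DR.T@s["wrist_force"],1),"gap",s["finger_gap"],"t",s["clock"])
TF=tool(-DR[:,2],DR[:,1]); print("tilt err deg",np.degrees(R.from_matrix(T.T@TF).as_rotvec()).round(1))
pp=f.copy()
for i in range(1,n+1):
    a=np.radians(150)-(q+st*i); t=np.array([45*np.cos(a),45*np.sin(a),37.])
    dlt=T.T@DR@(t-pp); print(", ".join(f"{v:.1f}" for v in dlt)); pp=t
E
python3 plank.py 3 10; python3 look.py 11 wrist
```

```text
face [-42.   23.2  34.8] r 48.0 q -0.018 joints [-0.57  0.53  1.44  0.42  1.51 -2.29] F [ 0.4  0.3 -5.8] gap 0.01743345679382747 t 12.825
tilt err deg [-0.3 -0.4 -0.1]
-2.3, 0.6, 3.8
-0.0, 2.0, 1.3
-0.0, 1.9, 1.4
-0.0, 1.8, 1.5
-0.0, 1.7, 1.6
-0.0, 1.7, 1.7
-0.0, 1.6, 1.8
-0.0, 1.5, 1.8
-0.0, 1.4, 1.9
-0.0, 1.3, 2.0
[ 0.61118393 -0.09755035  0.13670451] [ 1.4  3.4 -4.1] 0.01730203591983756 [-0.57  0.53  1.44  0.42  1.51 -2.29]
```

View pics/wrist11.png

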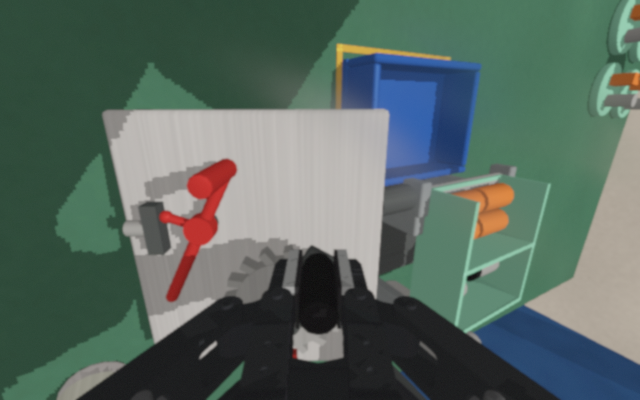

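The knob is gripped (gap 17 mm). I'll ease the drum round at 3 degrees per row, about 0.42 rad/s.

```bash
python3 - <<'E'
import numpy as np
for k in range(0,48):
    a0,a1=np.radians(150-3*k),np.radians(147-3*k)
    print(k+1,"y %.1f z %.1f"%(45*(np.sin(a1)-np.sin(a0)),45*(np.cos(a1)-np.cos(a0))),end=" | ")
E
```

```text
1 y 2.0 z 1.2 | 2 y 1.9 z 1.3 | 3 y 1.9 z 1.4 | 4 y 1.8 z 1.5 | 5 y 1.7 z 1.6 | 6 y 1.6 z 1.7 | 7 y 1.5 z 1.8 | 8 y 1.4 z 1.9 | 9 y 1.3 z 1.9 | 10 y 1.2 z 2.0 | 11 y 1.1 z 2.1 | 12 y 1.0 z 2.1 | 13 y 0.9 z 2.2 | 14 y 0.8 z 2.2 | 15 y 0.7 z 2.3 | 16 y 0.5 z 2.3 | 17 y 0.4 z 2.3 | 18 y 0.3 z 2.3 | 19 y 0.2 z 2.3 | 20 y 0.1 z 2.4 | 21 y -0.1 z 2.4 | 22 y -0.2 z 2.3 | 23 y -0.3 z 2.3 | 24 y -0.4 z 2.3 | 25 y -0.5 z 2.3 | 26 y -0.7 z 2.3 | 27 y -0.8 z 2.2 | 28 y -0.9 z 2.2 | 29 y -1.0 z 2.1 | 30 y -1.1 z 2.1 | 31 y -1.2 z 2.0 | 32 y -1.3 z 1.9 | 33 y -1.4 z 1.9 | 34 y -1.5 z 1.8 | 35 y -1.6 z 1.7 | 36 y -1.7 z 1.6 | 37 y -1.8 z 1.5 | 38 y -1.9 z 1.4 | 39 y -1.9 z 1.3 | 40 y -2.0 z 1.2 | 41 y -2.1 z 1.1 | 42 y -2.1 z 1.0 | 43 y -2.2 z 0.9 | 44 y -2.2 z 0.8 | 45 y -2.3 z 0.7 | 46 y -2.3 z 0.5 | 47 y -2.3 z 0.4 | 48 y -2.3 z 0.3 |
```

Emit:
step_arm --increments '[-2,2,1,0,0,0,0,2,1.3,0,0,0,0,1.9,1.4,0,0,0,0,1.8,1.5,0,0,0,0,1.7,1.6,0,0,0]'

```text
clock: 13.5
eef_pos: [0.6158, -0.0911, 0.1405]
tool_rot: [0.673, 0.167, 0.692, 0.2]
wrist_force: [-2.6, 0.5, -8.8]
finger_gap: 0.0165
```

```bash
python3 plank.py 3 10
```

```text
face [-37.   30.4  35. ] r 47.9 q 0.165 joints [-0.55  0.53  1.43  0.42  1.52 -2.27] F [-2.6 -3.8 -7.9] gap 0.01653201635443678 t 13.5
tilt err deg [-0.5 -0.6 -0.1]
-2.1, -0.0, 3.7
-0.0, 1.7, 1.6
-0.0, 1.6, 1.7
-0.0, 1.5, 1.8
-0.0, 1.4, 1.9
-0.0, 1.3, 1.9
-0.0, 1.2, 2.0
-0.0, 1.1, 2.1
-0.0, 1.0, 2.1
-0.0, 0.9, 2.2
```

Emit:
step_arm --increments '[0.5,2.4,2.6,0,0,0,0,2.3,2.6,0,0,0,0,2.2,2.7,0,0,0,0,2,2.8,0,0,0,0,1.8,2.9,0,0,0,0,1.6,3,0,0,0,0,1.4,3.1,0,0,0,0,1.2,3.2,0,0,0]'

```text
clock: 14.5
eef_pos: [0.6395, -0.0772, 0.1478]
tool_rot: [0.673, 0.166, 0.692, 0.199]
wrist_force: [-3.5, -2.8, -8.2]
finger_gap: 0.0172
```

```bash
python3 plank.py 4.5 10; python3 look.py 12 wrist
```

```text
face [-12.6  45.   35. ] r 46.7 q 0.774 joints [-0.52  0.56  1.37  0.43  1.53 -2.22] F [-3.6 -6.3 -5.8] gap 0.017246137319027372 t 14.5
tilt err deg [-0.5 -0.6  0.1]
-2.1, -0.8, 3.9
-0.0, 0.6, 3.5
-0.0, 0.3, 3.5
-0.0, 0.0, 3.5
-0.0, -0.2, 3.5
-0.0, -0.5, 3.5
-0.0, -0.8, 3.4
-0.0, -1.1, 3.4
-0.0, -1.3, 3.3
-0.0, -1.6, 3.2
[ 0.63987464 -0.07714585  0.14781556] [-0.8 -2.3 -9.3] 0.017003734248418816 [-0.52  0.56  1.37  0.43  1.53 -2.22]
```

View pics/wrist12.png

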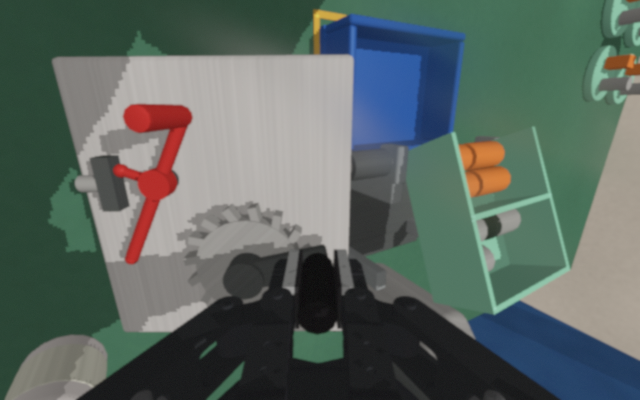

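The tote at (485,215) is tipping about 20 degrees with the contents still in their bays. I'll carry on.

Emit:
step_arm --increments '[0,0.2,3.2,0,0,0,0,0.1,3.2,0,0,0,0,0,3.2,0,0,0,0,-0.2,3.2,0,0,0,0,-0.4,3.2,0,0,0,0,-0.6,3.2,0,0,0,0,-0.8,3.1,0,0,0,0,-1,3,0,0,0]'

```text
clock: 15.55
eef_pos: [0.6656, -0.0777, 0.1467]
tool_rot: [0.672, 0.167, 0.693, 0.2]
wrist_force: [-5.9, -1.5, -5.1]
finger_gap: 0.0171
```

```bash
python3 plank.py 4 10
```

```text
face [13.4 42.8 34.9] r 44.9 q 1.351 joints [-0.5   0.61  1.3   0.43  1.55 -2.2 ] F [-5.9 -3.6 -3.8] gap 0.017086992437101045 t 15.55
tilt err deg [-0.5 -0.8 -0.1]
-2.1, -0.9, 3.0
-0.0, -1.2, 2.9
-0.0, -1.4, 2.8
-0.0, -1.6, 2.7
-0.0, -1.8, 2.6
-0.0, -2.0, 2.4
-0.0, -2.1, 2.3
-0.0, -2.3, 2.1
-0.0, -2.4, 2.0
-0.0, -2.6, 1.8
```

Emit:
step_arm --increments '[0,-1,2.6,0,0,0,0,-1.1,2.5,0,0,0,0,-1.3,2.4,0,0,0,0,-1.5,2.3,0,0,0,0,-1.6,2.2,0,0,0,0,-1.7,2.1,0,0,0,0,-1.8,2,0,0,0,0,-1.9,1.9,0,0,0]'

```text
clock: 16.55
eef_pos: [0.6823, -0.0863, 0.1412]
tool_rot: [0.669, 0.167, 0.696, 0.202]
wrist_force: [-7.8, -0.9, -3.9]
finger_gap: 0.0169
```

```bash
python3 plank.py 3.5 10; python3 look.py 13 side
```

```text
face [29.7 31.9 35. ] r 43.6 q 1.797 joints [-0.5   0.66  1.23  0.43  1.57 -2.19] F [-7.9 -2.4 -3.1] gap 0.016895246234323816 t 16.55
tilt err deg [-0.6 -1.3 -0.3]
-2.1, -0.8, 2.9
-0.1, -2.0, 1.9
-0.0, -2.1, 1.7
-0.0, -2.2, 1.6
-0.0, -2.3, 1.5
-0.0, -2.4, 1.3
-0.0, -2.5, 1.2
-0.0, -2.6, 1.0
-0.0, -2.6, 0.8
-0.0, -2.7, 0.7
[ 0.68250931 -0.08645994  0.14115667] [-5.9  0.1 -3.3] 0.016753086567951634 [-0.5   0.66  1.23  0.43  1.57 -2.19]
```

View pics/side13.png

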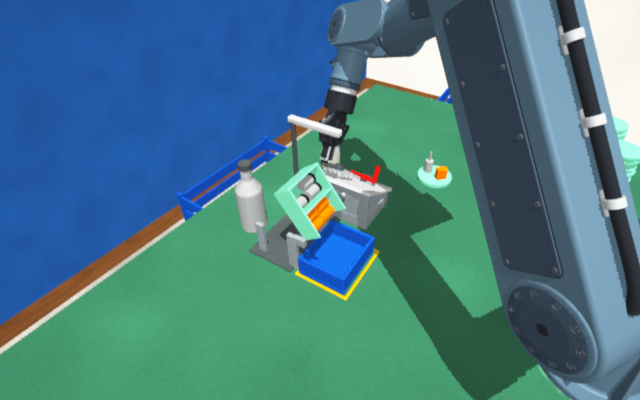

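The side view shows the tote at about 50 degrees (310,205). The capacitors are against the lip, about to roll, and the motors are in the rear bay.

Emit:
step_arm --increments '[0,-1.8,2.4,0,-0.2,0,0,-1.9,2.2,0,-0.2,0,0,-2,2.1,0,-0.2,0,0,-2.1,1.9,0,-0.2,0,0,-2.2,1.8,0,-0.2,0,0,-2.2,1.7,0,-0.2,0,0,-2.3,1.5,0,0,0,0,-2.3,1.4,0,0,0]'

```text
clock: 17.6
eef_pos: [0.6922, -0.0981, 0.1341]
tool_rot: [0.669, 0.171, 0.694, 0.204]
wrist_force: [-10.1, 1.3, -1.0]
finger_gap: 0.0174
```

```bash
python3 plank.py 3.5 10; python3 look.py 14 side
```

```text
face [38.9 17.6 35. ] r 42.7 q 2.192 joints [-0.51  0.7   1.19  0.44  1.58 -2.2 ] F [-10.    1.1  -1.8] gap 0.01736109714986864 t 17.6
tilt err deg [-0.6 -1.1 -0.8]
-2.1, -1.5, 3.1
-0.1, -2.6, 0.9
-0.1, -2.6, 0.8
-0.0, -2.7, 0.6
-0.0, -2.7, 0.4
-0.0, -2.7, 0.3
-0.0, -2.7, 0.1
-0.0, -2.7, -0.1
-0.0, -2.7, -0.2
-0.0, -2.7, -0.4
[ 0.69227492 -0.09829411  0.13396093] [-8.9  0.5 -2.5] 0.017138334447036142 [-0.51  0.7   1.19  0.44  1.58 -2.2 ]
```

View pics/side14.png

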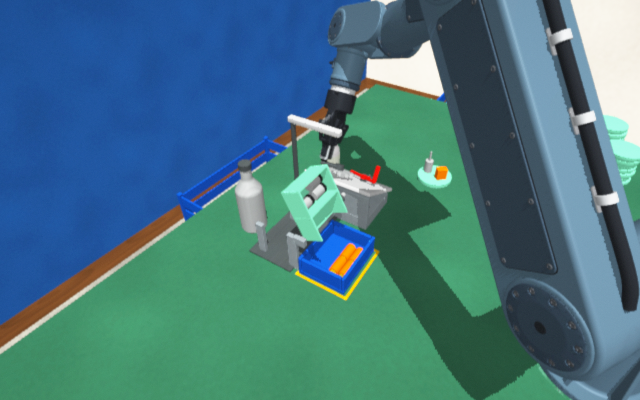

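Orange capacitors are lying in the tray at (346,260) and the motors are retained. I'll continue toward the stop.

Emit:
step_arm --increments '[0,-2.4,1.6,0,0,0,0,-2.5,1.3,0,0,0,0,-2.5,1.1,0,0,0,0,-2.5,0.9,0,0,0,0,-2.5,0.7,0,0,0,0,-2.5,0.5,0,0,0,0,-2.5,0.3,0,0,0,0,-2.5,0.2,0,0,0]'

```text
clock: 18.65
eef_pos: [0.6955, -0.1082, 0.1282]
tool_rot: [0.662, 0.172, 0.698, 0.212]
wrist_force: [-7.1, 3.0, -1.2]
finger_gap: 0.0171
```

```bash
python3 plank.py 3 4; python3 look.py 15 side wrist scene
```

```text
face [41.6  5.8 35.1] r 42.0 q 2.48 joints [-0.52  0.73  1.15  0.43  1.61 -2.21] F [-6.9  2.3 -2.7] gap 0.01706765391552172 t 18.65
tilt err deg [-0.3 -2.  -1.6]
-2.1, -1.9, 3.2
-0.1, -2.4, 0.2
-0.1, -2.4, 0.0
-0.1, -2.4, -0.1
[ 0.69545848 -0.10839157  0.12816401] [-6.   1.9 -2. ] 0.017001738092815254 [-0.52  0.73  1.15  0.43  1.61 -2.21]
```

View pics/side15.png

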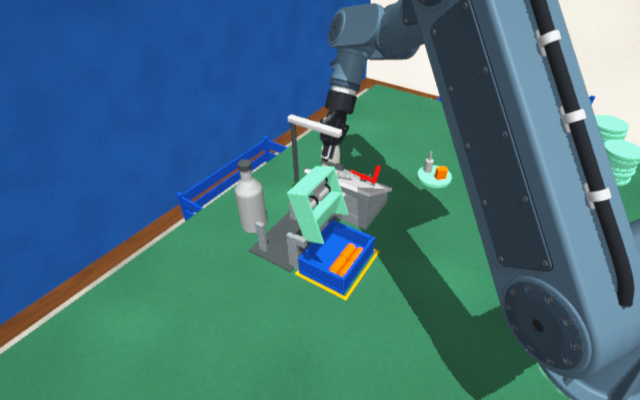

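View pics/wrist15.png

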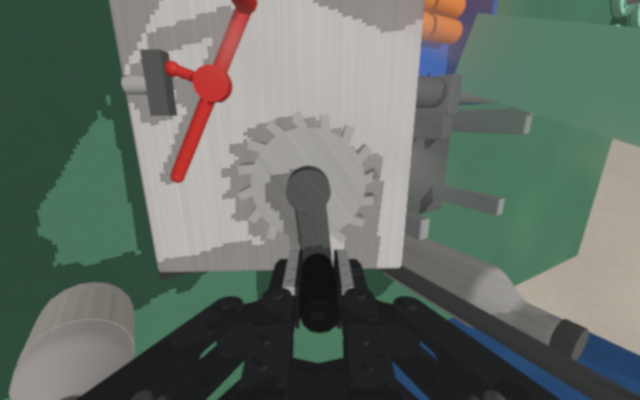

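Emit:
step_arm --increments '[0,-2.5,0.5,0,-0.3,-0.3,0,-2.5,0.3,0,-0.3,-0.3,0,-2.5,0.2,0,-0.3,-0.3,0,0,0,0,0,0]'

```text
clock: 19.3
eef_pos: [0.6958, -0.1106, 0.1269]
tool_rot: [0.667, 0.169, 0.694, 0.209]
wrist_force: [-4.2, -3.0, -5.8]
finger_gap: 0.0169
```

```bash
python3 plank.py 3 4; python3 look.py 16 side scene; python3 - <<'E'
from h import *
d=pickle.load(open("cap16.pkl","rb"))
for n,c in d.items():
    m=hmask(c,(8,180,120),(18,255,255)).astype(np.uint8); k,lab,st,ce=cv2.connectedComponentsWithStats(m)
    for i in range(1,k):
        if st[i,4]>20:
            Q=pts(c,lab==i)
            if len(Q) and .4<Q[:,0].mean()<.8 and abs(Q[:,1].mean())<.25: print(n,st[i],np.round(Q.mean(0),3),np.round(Q.min(0),3),np.round(Q.max(0),3))
    cv2.imwrite(f"pics/{n}16z.png",cv2.resize(c["img"][140:320,220:420] if n=="side" else c["img"][130:300,200:400],None,fx=3.5,fy=3.3,interpolation=cv2.INTER_CUBIC)[:,:,::-1])
E
```

```text
face [41.9  3.  35.1] r 42.0 q 2.546 joints [-0.52  0.73  1.16  0.43  1.59 -2.22] F [-4.4 -5.3 -3.6] gap 0.016915051076957278 t 19.3
tilt err deg [-0.1 -1.4 -1.1]
-2.0, -2.1, 3.1
-0.0, -2.4, -0.0
-0.0, -2.4, -0.1
-0.0, -2.3, -0.3
[ 0.69585165 -0.11063954  0.12682889] [-5.1 -0.5 -4. ] 0.01718770478925608 [-0.52  0.73  1.16  0.43  1.59 -2.22]
side [330 244  32  31 271] [0.509 0.085 0.028] [0.487 0.038 0.013] [0.527 0.127 0.034]
scene [278 164  18  25 139] [0.498 0.068 0.028] [0.482 0.026 0.018] [0.542 0.12  0.105]
scene [288 182   7  10  33] [0.527 0.049 0.027] [0.522 0.035 0.021] [0.531 0.063 0.032]
```

View pics/side16z.png

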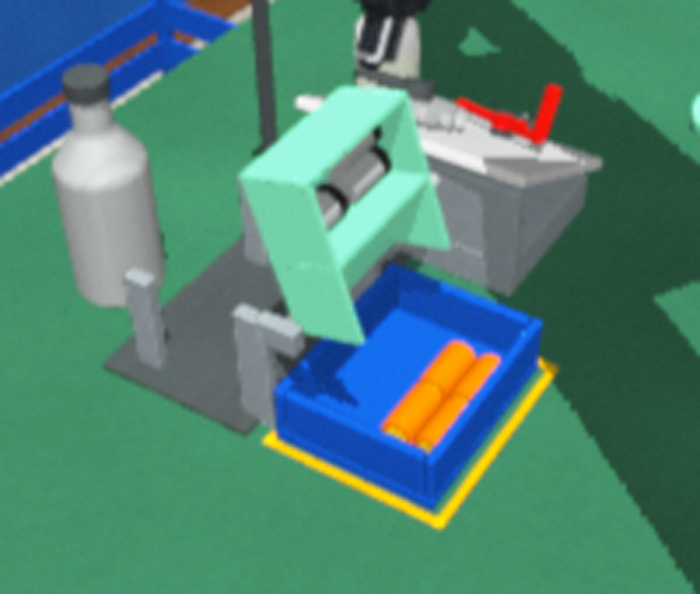

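View pics/scene16z.png

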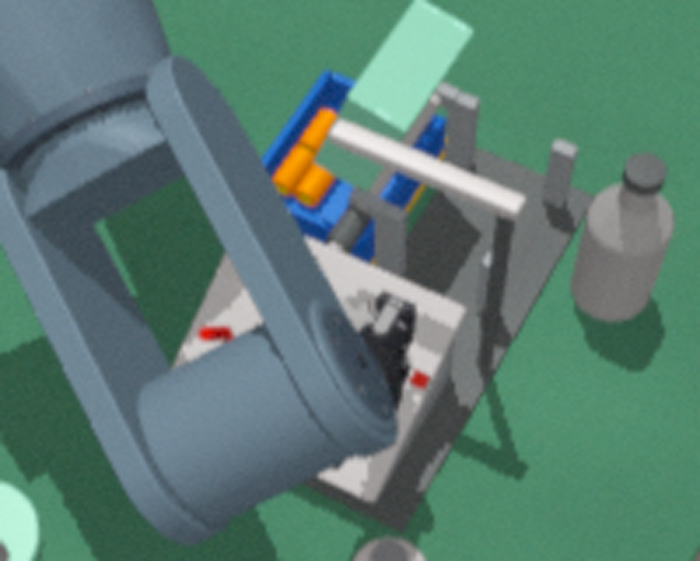

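All four capacitors lie in the tray in two rows of two, at side (346,260), and the tote is fully tipped with the motors behind the divider. I'll release the knob and retreat square to the face.

Emit:
step_arm --increments '[0,0,0,0,0,0,0,0,0,0,0,0,0,0,0,0,0,0,-20,0,0,0,0,0,-30,0,0,0,0,0,-30,0,0,0,0,0,-25,0,0,0,0,0]' --hand 0.1

```text
clock: 20.27
eef_pos: [0.7048, -0.1666, 0.2266]
tool_rot: [0.671, 0.168, 0.691, 0.21]
wrist_force: [0.4, -0.6, -0.3]
finger_gap: 0.0381
```

```bash
cat > chk.py <<'E'
from h import *
import sys
d=pickle.load(open(f"cap{sys.argv[1]}.pkl","rb"))
for n,c in d.items():
    g=hmask(c,(0,150,60),(6,255,255)); q=(pts(c,g)-DA)@DR*1000
    w=q[(q[:,2]>51)&(q[:,2]<60)&(q[:,0]<-60)&(q[:,0]>-150)&(abs(q[:,1])<100)]
    if len(w):
        m=np.median(w,axis=0); print(n,"tab",len(w),m.round(1),"pawl q",(np.arctan2(-9,-42)-np.arctan2(m[1]+50,m[0]+55)+np.pi)%(2*np.pi)-np.pi)
    g=hmask(c,(0,0,0),(180,255,45)); q=(pts(c,g)-DA)@DR*1000
    w=q[(q[:,2]>68)&(q[:,2]<79)&(abs(q[:,0])<80)&(abs(q[:,1])<70)]
    if len(w): m=np.median(w,axis=0); print(n,"knob",len(w),m.round(1),"drum q",np.radians(150)-np.arctan2(m[1],m[0]))
E
python3 look.py 17 wrist side; python3 chk.py 17; python3 planf.py -94 -30 110 4
```

```text
[ 0.7060086  -0.16813069  0.22883414] [-0.3 -0.6  0.4] 0.03828271817202858 [-0.58  0.7   0.99  0.43  1.78 -2.19]
wrist tab 196 [-91.  -28.4  55. ] pawl q 0.750877857227847
wrist knob 332 [43.9  2.3 75.1] drum q 2.5653474448760423
side tab 10 [-93.2 -26.7  52.6] pawl q 0.7590211243841694
side knob 9 [42.8 10.4 70.8] drum q 2.3792137301532197
now face [ 48.9   3.8 152.4] joints [-0.58  0.7   0.99  0.43  1.78 -2.19] F(face) [-0.3 -0.3  0.6] gap 0.03828271817202858 t 20.375
4 rows; same
10.8, -8.4, -35.7, 0.1, -0.1, -0.2,
10.8, -8.4, -35.7, 0.1, -0.1, -0.2,
10.7, -8.4, -35.7, 0.1, -0.1, -0.2,
10.6, -8.4, -35.7, 0.1, -0.1, -0.2,
```

View pics/wrist17.png

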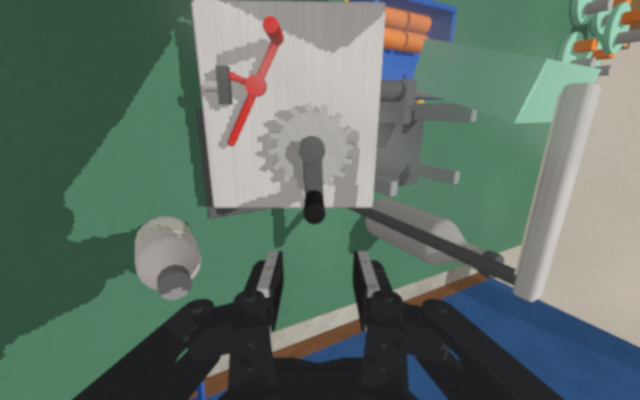

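The drum reads 2.57 rad and the pawl is off. I'll go back to the tab.

Emit:
step_arm --increments '[6,-9,-36,0,0,0,6,-8,-36,0,0,0,8,-8,-36,0,0,0,10,-8,-36,0,0,0]'

```text
clock: 20.88
eef_pos: [0.5609, -0.1898, 0.186]
tool_rot: [0.674, 0.165, 0.688, 0.209]
wrist_force: [-1.0, -0.1, 0.1]
finger_gap: 0.0384
```

```bash
python3 look.py 18 wrist; python3 chk.py 18; python3 planf.py -93 -30 26 4
```

```text
[ 0.55635213 -0.18950654  0.18345009] [-0.1 -1.  -1.9] 0.03876640091706039 [-0.73  0.47  1.42  0.36  1.65 -2.41]
wrist tab 145 [-93.6 -29.5  54.9] pawl q 0.7004395574196725
now face [-101.7  -30.4  119.7] joints [-0.73  0.47  1.42  0.36  1.65 -2.41] F(face) [-0.1 -1.8 -1.2] gap 0.03876640091706039 t 20.925
4 rows; same
23.4, -0.3, 2.5, 0.1, -0.2, -0.2,
23.4, -0.2, 2.4, 0.1, -0.2, -0.2,
23.4, -0.1, 2.3, 0.1, -0.2, -0.2,
23.4, -0.0, 2.2, 0.1, -0.2, -0.2,
```

View pics/wrist18.png

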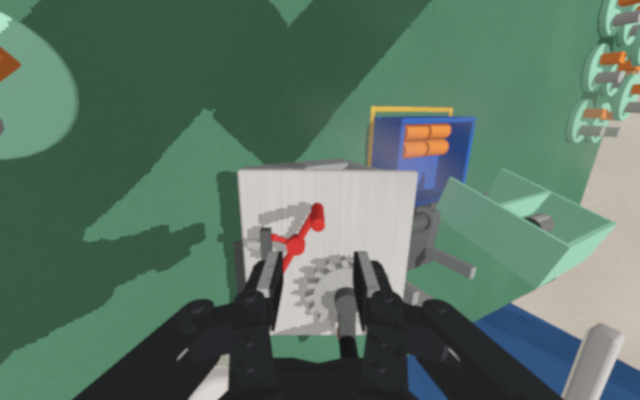

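The wrist view shows the tab at (318,215) between the jaws, and four capacitors in the tray at (427,140). I'll go down and push it back.

Emit:
step_arm --increments '[30,0,3,0,0,0,28,0,3,0,0,0,22,0,2,0,0,0,12,0,1,0,0,0]'

```text
clock: 21.42
eef_pos: [0.5608, -0.1407, 0.1026]
tool_rot: [0.673, 0.168, 0.69, 0.209]
wrist_force: [0.4, -0.2, 1.5]
finger_gap: 0.0383
```

```bash
python3 look.py 19 wrist; python3 chk.py 19; python3 planf.py -97 -62 26 5
```

```text
[ 0.56035218 -0.1398235   0.10152278] [-1.1  1.3 -0.4] 0.0384604478718442 [-0.67  0.53  1.52  0.39  1.48 -2.41]
wrist tab 434 [-94.  -29.3  54.9] pawl q 0.698714778184188
now face [-95.  -28.6  24. ] joints [-0.67  0.53  1.52  0.39  1.48 -2.41] F(face) [-1.1  1.  -1. ] gap 0.0384604478718442 t 21.475
5 rows; same
-0.5, -6.7, -0.4, 0.0, -0.1, -0.2,
-0.5, -6.7, -0.4, 0.0, -0.1, -0.2,
-0.5, -6.7, -0.4, 0.0, -0.1, -0.2,
-0.4, -6.7, -0.4, 0.0, -0.1, -0.2,
-0.4, -6.7, -0.4, 0.0, -0.1, -0.2,
```

View pics/wrist19.png

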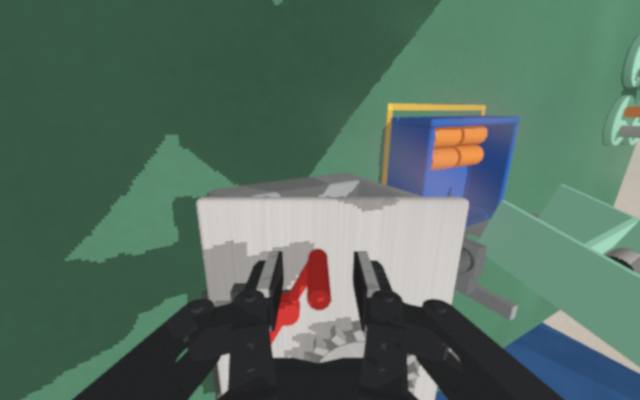

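The pin is at (318,280), centred between the jaws.

Emit:
step_arm --increments '[-1,-7,0,0,0,0,-1,-7,-1,0,0,0,0,-7,0,0,0,0,0,-7,0,0,0,0,0,-6,0,0,0,0,0,0,0,0,0,0]'

```text
clock: 22.22
eef_pos: [0.5585, -0.1696, 0.0883]
tool_rot: [0.669, 0.171, 0.691, 0.214]
wrist_force: [0.4, 0.3, 0.3]
finger_gap: 0.0387
```

```bash
python3 look.py 20 wrist; python3 chk.py 20; python3 planf.py -97 -64 26 1
```

```text
[ 0.55865586 -0.16956313  0.08854071] [-0.4  0.7 -0.4] 0.03825198129134207 [-0.71  0.58  1.48  0.38  1.5  -2.45]
wrist tab 464 [-98.8 -50.6  54.8] pawl q 0.19726540509772938
now face [-98.3 -60.7  27.6] joints [-0.71  0.58  1.48  0.38  1.5  -2.45] F(face) [-0.4  0.4 -0.7] gap 0.03825198129134207 t 22.275
1 rows; same
1.5, -3.3, 1.3, 0.2, -1.0, -1.6,
```

Emit:
step_arm --increments '[0,5,0,0,0,0,-30,0,0,0,0,0,-40,0,0,0,0,0,-40,0,0,0,0,0,-40,0,0,0,0,0,-30,0,0,0,0,0,0,0,0,0,0,0]'

```text
clock: 23.15
eef_pos: [0.5679, -0.2615, 0.2522]
tool_rot: [0.671, 0.169, 0.69, 0.212]
wrist_force: [-0.5, -0.1, -0.2]
finger_gap: 0.0386
```

```bash
python3 look.py 21 wrist side scene; python3 chk.py 21; python3 planf.py -97 -64 26 1
python3 - <<'E'
from h import *
d=pickle.load(open("cap21.pkl","rb"))
for n,c in d.items():
    b=hmask(c,(105,150,60),(125,255,255)); Q=pts(c,b); Q2=Q[(Q[:,2]>0.04)&(Q[:,2]<0.06)&(Q[:,1]<.3)&(Q[:,1]>-.1)&(Q[:,0]>.35)&(Q[:,0]<.7)]
    if len(Q2)>50: print(n,"tray",cv2.minAreaRect(Q2[:,:2].astype(np.float32)*1000))
    o=hmask(c,(8,180,120),(18,255,255)); Q=pts(c,o); Q=Q[(Q[:,0]>.42)&(Q[:,0]<.72)&(Q[:,1]>-.05)&(Q[:,1]<.2)]
    if len(Q): L=(Q-[.534,.08,.025])@CR; print(n,"orange in tray frame",L.min(0).round(3),L.max(0).round(3),len(L))
c=d["side"]; cv2.imwrite("pics/side21z.png",cv2.resize(c["img"][140:320,220:420],None,fx=3.5,fy=3.3,interpolation=cv2.INTER_CUBIC)[:,:,::-1])
E
```

```text
[ 0.56656914 -0.25878789  0.24849373] [0.  0.1 0.3] 0.03800607353481649 [-0.8   0.52  1.22  0.35  1.83 -2.41]
wrist tab 71 [-98.1 -51.9  55. ] pawl q 0.16633831008512479
side tab 6 [-100.7  -46.1   52.9] pawl q 0.2970754315091142
side knob 9 [42.4 10.3 70.6] drum q 2.3801936856685026
scene tab 12 [-96.7 -51.3  54.5] pawl q 0.1805950947692958
scene knob 21 [46.6  2.7 73.7] drum q 2.559181010501957
now face [-95.2 -58.3 210.9] joints [-0.8   0.52  1.22  0.35  1.83 -2.41] F(face) [0.  0.3 0.2] gap 0.03800607353481649 t 23.3
1 rows; same
184.6, -10.9, 1.8, 0.2, -1.1, -1.6,
wrist tray ((488.62603759765625, 91.12312316894531), (167.8897247314453, 72.38341522216797), 63.49711608886719)
side tray ((533.3809814453125, 81.35820770263672), (120.8578109741211, 151.62696838378906), 3.2800397872924805)
side orange in tray frame [-0.044 -0.039 -0.009] [-0.007  0.048  0.009] 268
scene tray ((534.4052734375, 76.83721923828125), (119.54759979248047, 152.0234375), 3.7512588500976562)
scene orange in tray frame [-0.053 -0.057 -0.008] [0.007 0.042 0.085] 169
```

View pics/side21z.png

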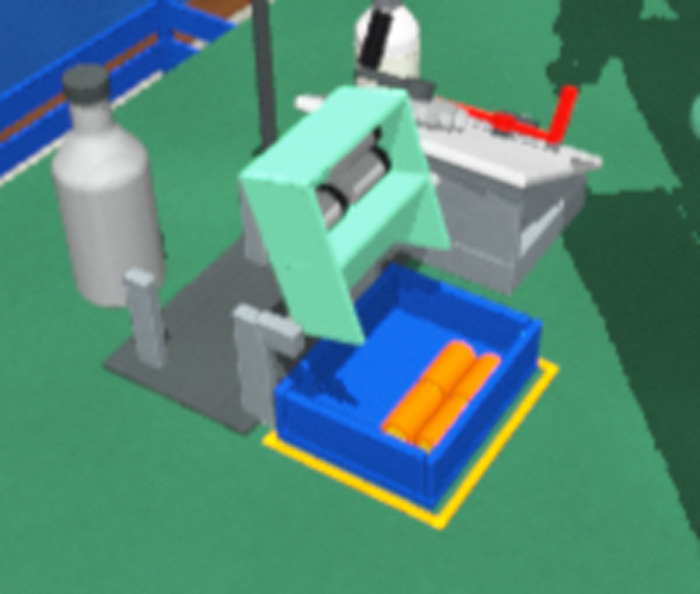

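View pics/wrist21.png

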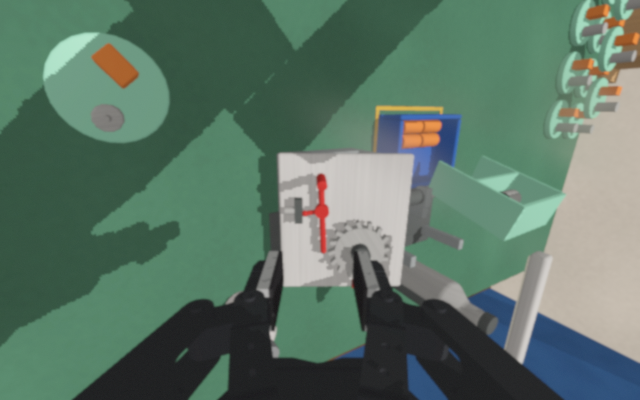

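```bash
python3 -c "
from workcell import env
print(env.close_job())"
```

```text
the job is handed in; nothing more can be done
None
```

I completed the sequence and handed the job in at about 23 s of the 72 s allowed; no verdict was reported.

What I did:
- **Tray:** I carried it by one wall onto the yellow outline and released it.
- **Pawl off:** I flicked the pawl fully off; it measured about 0.70 rad.
- **Drum:** I eased the drum back by its knob, at about 0.6 rad/s or less on average. All four capacitors ended up in the tray.
- **Pawl on:** I flicked the pawl back, and the arm retreated clear of everything.

My last checks:
- **Tray position:** its centre is about 3–5 mm from the spot and it is within 1° of square.
- **Capacitors:** all four lie on the tray floor.
- **Drum:** it stands at about 2.56 rad.
- **Pawl:** it rests on a tooth at about 0.17–0.18 rad in the wrist and scene views, below the 0.25 limit.
- **Bystanders:** the motor base, flask and glue bottle look unmoved, but I did not measure them.

Checks that disagreed or were incomplete:
- The side camera read the pawl at 0.30 rad and the drum at 2.38 rad. It sees only a few pixels on the near surface of the pin and knob, which shifts its reading. I trusted the wrist and scene views.
- Only two of the three motors were clearly visible in the tipped rear bay. I assumed the third was hidden behind the walls, since no motor showed in the tray or on the table.

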